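Hang the hand lamps in the gated rack

TASK

Put the emergency hand lamps away: lift the thumb latch of the wire rack and swing its gate wide open, then hang every hand lamp on the table by its handle on a hook inside, one lamp to a hook. When all of them hang, swing the gate fully shut so that the latch bar drops into its catch again. Leave the lamps hanging still, and do not disturb the bottle, the tumbler or the radio set.

Things in the scene. Friction and masses are not known exactly. Their poses are not given: they have to be found in the camera images.
- rack: Low steel wire rack without roof, fixed, for three lamps; mm: origin on the table, x to its back (away from the robot), y to its left, z up. Base plate 12 thick, x -140..100, y -210..210. Rear posts at x 80, y +-170, 200 tall; hook rail between them, top z 196; hinge post (-100, 170), 147 tall; latch post (-90, -170), 137 tall; side bars at z 100. The gate closes its front at x -100.
- hook1 (a point): Hook 1 (left, rack y 85 mm), 182 mm above the table: where the centre of the handle bar comes when a lamp hangs. Axes as the rack's. The 8 mm rod comes forward from the rail 80 mm behind; its level seat (x -13..13) has its top 13 mm below this point; its upturned tip ends at x -35, z +5, so the bar's underside must pass above z +5 there, then sink to -13.
- hook2 (a point): Hook 2 (middle, rack y 0 mm), 182 mm above the table: where the centre of the handle bar comes when a lamp hangs. Axes as the rack's. The 8 mm rod comes forward from the rail 80 mm behind; its level seat (x -13..13) has its top 13 mm below this point; its upturned tip ends at x -35, z +5, so the bar's underside must pass above z +5 there, then sink to -13.
- hook3 (a point): Hook 3 (right, rack y -85 mm), 182 mm above the table: where the centre of the handle bar comes when a lamp hangs. Axes as the rack's. The 8 mm rod comes forward from the rail 80 mm behind; its level seat (x -13..13) has its top 13 mm below this point; its upturned tip ends at x -35, z +5, so the bar's underside must pass above z +5 there, then sink to -13.
- gate (a joint): Gate angle, rad: 0 shut, grows as it swings out towards the robot, stop at 2.1. The gate is a wire-mesh leaf 10 mm thick, from 5 to 290 mm from its hinge, z from 30 to 135 mm, 0.5 kg; slight hinge friction, it stays where it is left. It carries the latch.
- gate_hinge (a point): Point on the gate's upright hinge axis (left end of the rack front, rack x = -100, y = 155), 130 mm above the table. Its axes turn with the gate: -y points along the gate to its free end, -x out of its front face, z up.
- latch (a joint): Angle of the latch bar, rad: 0 level (down), grows as its free end is lifted, stop at 0.7; it falls by its weight (0.16 kg) when let go. With the gate shut, lift it above 0.13 (0.2 is safe) to free it from the catch. When the gate is pushed shut the bar climbs the catch's ramp by itself (2 N at the free end) and drops in behind the lip.
- latch_pivot (a point): Pivot of the latch bar on the gate's front, 175 mm from the hinge along the gate, 12 mm before its middle plane, 120 mm above the table. The steel bar, 8 mm thick and 16 tall, runs 173 mm from here past the gate's free end into the catch on the latch post; the catch's lip stands 3 mm before the bar, 10 mm above its middle; its 30 degree ramp reaches 52 mm before the bar.
- latch_tab (a point): Middle of the free part of the thumb tab: an upright plate on the latch bar, 6 mm thick across the gate, 40 mm long along it; its top is 15 mm above this point; the gate's top edge behind it is 38 mm below. It lies 100 mm from the pivot towards the bar's free end and 53 mm above it when the bar is level, and turns with the bar.
- lamp1: Wide round lantern, black and white, 60 mm diameter, foot 68, 0.36 kg, stands on the table; may be absent. Origin: centre of its underside, z up. Body 75 mm tall; on it two thin legs carry a straight black handle bar, 12 mm thick (x), 56 long (y), 26 tall, underside 120 mm above the origin, top 146. The opening between body and bar, 42 mm wide (y) and 45 high, goes through along x and takes the hook.
- lamp2: Slim tall round lantern, black and white, 54 mm diameter, foot 68, 0.36 kg, stands on the table; may be absent. Origin: centre of its underside, z up. Body 85 mm tall; on it two thin legs carry a straight black handle bar, 12 mm thick (x), 56 long (y), 26 tall, underside 130 mm above the origin, top 156. The opening between body and bar, 42 mm wide (y) and 45 high, goes through along x and takes the hook.
- lamp3: Box lamp, black, 56 x 56 mm, foot 68 x 68, round lens on its -x face, 0.36 kg, stands on the table; may be absent. Origin: centre of its underside, z up. Body 72 mm tall; on it two thin legs carry a straight black handle bar, 12 mm thick (x), 56 long (y), 26 tall, underside 117 mm above the origin, top 143. The opening between body and bar, 42 mm wide (y) and 45 high, goes through along x and takes the hook.
- lamp1_grip (a point): Centre of the handle bar of lamp1; axes are the lamp's (the bar lies along y).
- lamp2_grip (a point): Centre of the handle bar of lamp2; axes are the lamp's (the bar lies along y).
- lamp3_grip (a point): Centre of the handle bar of lamp3; axes are the lamp's (the bar lies along y).
- bottle: Bystander: clear water bottle with blue cap, 64 mm diameter, 190 mm tall; origin under its centre.
- tumbler: Bystander: steel drinking tumbler, 72 mm wide, 90 mm tall; origin under its centre.
- transceiver: Bystander: black radio set, 140 x 170 x 50 mm; origin under its centre.
Not all that is in view belongs to the job. Leave any orange, purple or red look-alike of the lamp1 alone.

How it is judged:
By the outcome, as a careful person would: the job done as asked, in the order asked, and still so for the second after the job is handed in, with the robot touching nothing.
Of lamp1, lamp2, lamp3 only 2 to 3 are there at a start; the rules pass over those that are not, and their reading is None.
At some moment in a run one of lamp1, lamp2, lamp3 may be knocked a few centimetres aside while the robot is not near it.
It also fails if it takes over 200 s, if anything falls off the work surface, if the arm or the gripper's body presses on something with over 40 N, if the wrist force passes 120 N, or if a joint passes its speed limit or range.

ROBOT

A 6-joint arm with a two-finger parallel gripper is mounted at the origin on the work surface. World frame = base frame: x ahead of the robot, y to its left, z up, the work surface at z = 0. Lengths are in m, angles in rad, forces in N, time in s.
With the tool pointing down it reaches from about 0.325 to 0.775 m from the base axis. Payload 5.5 kg.
Tool frame: the origin (TCP) lies between the finger pads; the fingertips stand 14 mm ahead of it and the grasp point (between the pads) lies 5 mm behind it; z points along the fingers, y is the line along which they close (so a half turn about z gives the same grasp; the last joint's range is limited). The gripper opens to 85 mm and grips with 20 to 120 N. Pads are 22 mm wide; open, the fingers measure 114 mm over their backs; the gripper's body (76 mm by 85 mm) begins 54 mm behind the grasp point. The pads swing forward as they close: fully open they stand 13 mm farther back than shut.
Start: joints at [-1.376, 0.091, 1.231, -0, 1.82, -0.057], TCP at [0.149, -0.581, 0.245] pointing down, gripper open.
Joint ranges: [-2.87, 2.87], [-0.86, 2.18], [0.17, 2.46], [-1.51, 4.65], [0.06, 2.69], [-2.65, 2.65]. Speed limits (rad/s): [2.57, 2.57, 3.01, 3.14, 3.14, 3.14].

INTERFACE

Orientations are given as [roll, pitch, yaw] about the fixed x, y, z axes, in that order (R = Rz(yaw) Ry(pitch) Rx(roll)).
In Python, from plant import manip, viewer gives the robot as it stands.
- The arm moves only by the shell command python3 -m inch 'ROWS' [FORCE]. ROWS is JSON, a list of rows, each a list of 7 numbers: the finger opening in mm, from 0 to 85.4, then the shift along the tool's x, y, z normalised to -1 to 1, where 1 is 0.15 m, then the turn, a rotation vector about the tool's x, y, z normalised to -1 to 1, where 1 is pi rad. In form: [[hand, tx, ty, tz, ax, ay, az], ...]. A call has 1 to 12 rows; each row is the pose to reach, as a shift and turn from the pose commanded when the call began, along the tool's axes at that moment, turning the shorter way round; what a row does not reach only later rows make up. A row lasts 1/10 s, in which the tool goes at most 50 mm and 8.59 degrees, less where a joint would pass 70% of its speed; a pose out of reach is approached as far as the arm can. A call with a number of a shift or a turn outside -1 to 1 is refused whole. A call with a gripper value outside its range is refused whole. The fingers move at their own pace and stop on an object; FORCE is the grip in N (left out, the last holds). Time passes only in rows, so rows that repeat a pose let the fingers close. It gives the time, the measured TCP pose, the force, the opening and the grip force at its end, in the units of the state.
- manip.get_state(): the state, without advancing time (a new reading comes with each control period).
- viewer.camera(name): name is "scene" or "side" or "wrist"; returns a dict with "color" (480x640x3 uint8, red, green, blue), "intrinsics" (3x3 intrinsics, pixels), "pose" (4x4, takes a point from camera to world coordinates); the wrist camera has in their place "T_tool_cam" (4x4, takes a point from camera to tool coordinates, whose origin is the TCP and whose axes are the flange's). Camera axes: x right, y down, z forward; pixel columns grow to the right and rows downward; lengths in m; the calibration is good to about 2 mm. A picture is of the moment at which its call begins: read the wrist's pose just before it. There is no depth.
- manip.job_done(): hands the job in; it is judged then, once.
The state is a dict: "clock": time; "q": joint angles; "joint_velocities": joint speeds; "effort": joint torques, N m; "tcp_pos": TCP position; "orientation": TCP orientation; "ft_force": force on the tool from outside, world axes, zero at the start; "ft_torque": the same for the moment, N m; "opening": opening from 0.0 (shut) to 1.0 (fully open); "gripper_force": force on a finger pad.
Only numpy, scipy, OpenCV 4.12 (cv2) and the standard library are available. Lean on these libraries where they do the work, as an engineer would, in place of code of your own. Each camera call takes 0.05 s, during which the arm holds its last target. There are 200 camera calls.

## Working session

There is one attempt and no reset: what is moved stays moved. The work goes in short steps, Python scripts to look and compute and a shell command to move; the robot and the scene stay as the last step left them, time stands still between calls to the robot, and variables do not carry over. Pictures are saved under pics/ and viewed, at most 14 in all, crops included, and the job is handed in when it is done.

```bash
mkdir -p pics; ls
python3 - <<'E'
from plant import manip, viewer
import cv2,numpy as np
s=manip.get_state();print({k:np.round(v,3).tolist() for k,v in s.items()})
for n in ("scene","side","wrist"):
    c=viewer.camera(n);cv2.imwrite(f"pics/{n}0.png",c["color"][:,:,::-1])
    print(n,np.round(c["intrinsics"],1).tolist(),np.round(c.get("pose",c.get("T_tool_cam")),4).tolist())
E
```

```text
pics
{'clock': 0.0, 'q': [-1.376, 0.092, 1.232, 0.0, 1.82, -0.057], 'joint_velocities': [0.001, -0.001, 0.001, 0.0, -0.001, -0.001], 'effort': [0.0, -45.872, -41.803, -0.0, 0.011, 0.0], 'tcp_pos': [0.149, -0.581, 0.244], 'orientation': [-3.14, -0.0, 0.252], 'ft_force': [0.951, -1.108, -0.025], 'ft_torque': [0.003, 0.01, -0.037], 'gripper_force': 0.0, 'opening': 1.002}
scene [[490.0, 0.0, 323.4], [0.0, 490.0, 242.2], [0.0, 0.0, 1.0]] [[0.0879, 0.5622, -0.8223, 1.552], [0.9961, -0.0525, 0.0707, -0.2049], [-0.0034, -0.8253, -0.5647, 0.817], [0.0, 0.0, 0.0, 1.0]]
side [[614.3, 0.0, 320.2], [0.0, 614.3, 235.2], [0.0, 0.0, 1.0]] [[-0.9913, -0.0879, 0.0984, 0.3851], [-0.1306, 0.76, -0.6367, 0.6792], [-0.0188, -0.644, -0.7648, 1.0692], [0.0, 0.0, 0.0, 1.0]]
wrist [[417.4, 0.0, 315.7], [0.0, 417.4, 242.0], [0.0, 0.0, 1.0]] [[-0.0006, -0.9659, -0.2591, 0.0644], [1.0, -0.0008, 0.0008, -0.001], [-0.001, -0.2591, 0.9658, -0.1295], [0.0, 0.0, 0.0, 1.0]]
```

View pics/scene0.png

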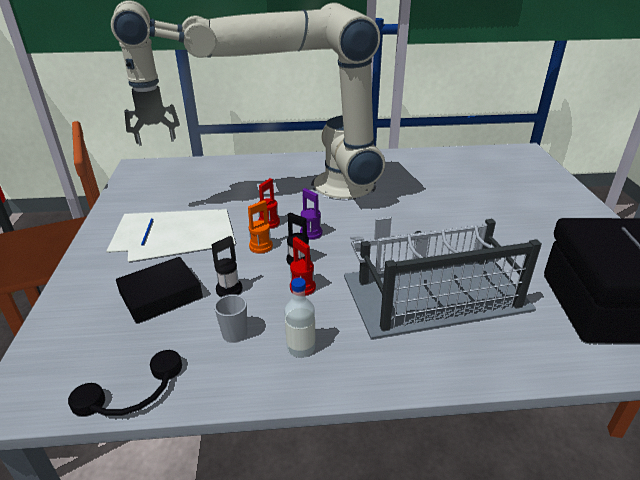

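View pics/side0.png

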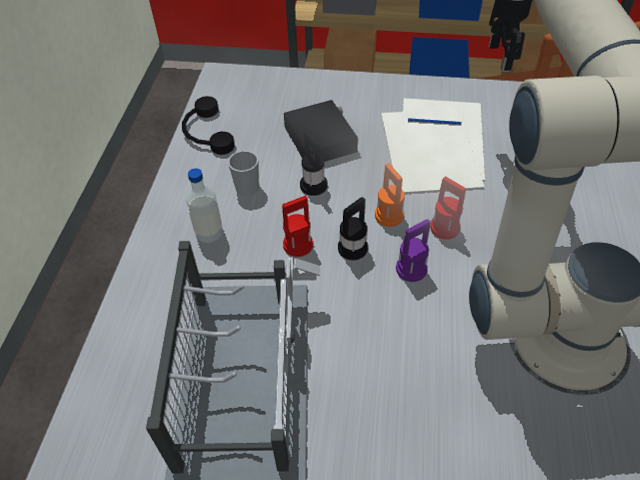

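Scene view: the rack is at (350–540, 215–335) with its gate toward the robot. The candidates are:
- black/white lanterns at scene (228,265) / side (313,175), and scene (297,240) / side (353,235)
- look-alikes: orange (260,230), red (268,205), red (302,270), purple (312,215)

There's no box lamp in view. By the description I choose the two black/white ones, and I'll check them in close crops.

Run:
```python
import cv2,numpy as np
s=cv2.imread('pics/scene0.png');d=cv2.imread('pics/side0.png')
a=cv2.resize(s[205:345,340:550],None,fx=3.8,fy=3.8,interpolation=cv2.INTER_CUBIC)[:,:798]
cv2.imwrite('pics/rackscene.png',a)
b=cv2.resize(d[235:480,145:335],None,fx=2.4,fy=2.4,interpolation=cv2.INTER_CUBIC)
c=cv2.resize(d[150:265,280:380],None,fx=2.55,fy=2.55,interpolation=cv2.INTER_CUBIC)
e=cv2.resize(s[205:305,205:325],None,fx=2.7,fy=2.7,interpolation=cv2.INTER_CUBIC)
o=np.zeros((600,800,3),np.uint8);o[:b.shape[0],:b.shape[1]]=b;o[:c.shape[0],460:460+c.shape[1]]=c;o[300:300+e.shape[0],460:460+e.shape[1]]=e
cv2.imwrite('pics/comp.png',o)
```

```text
(no output)
```

View pics/rackscene.png

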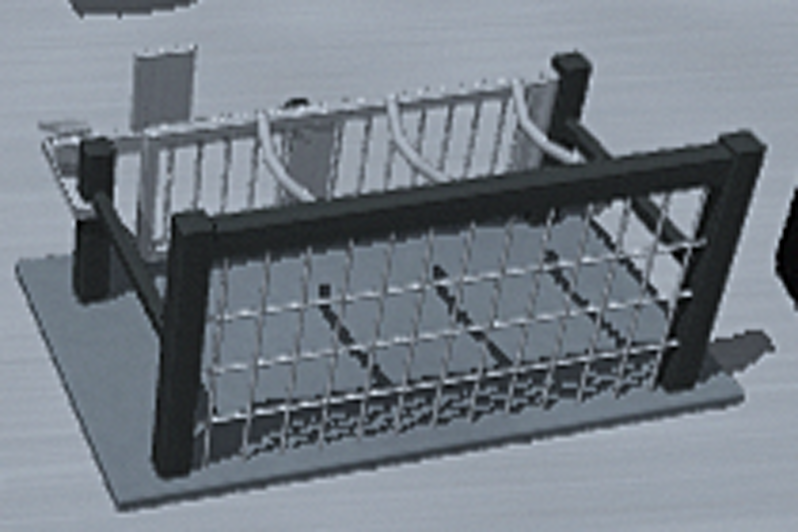

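View pics/comp.png

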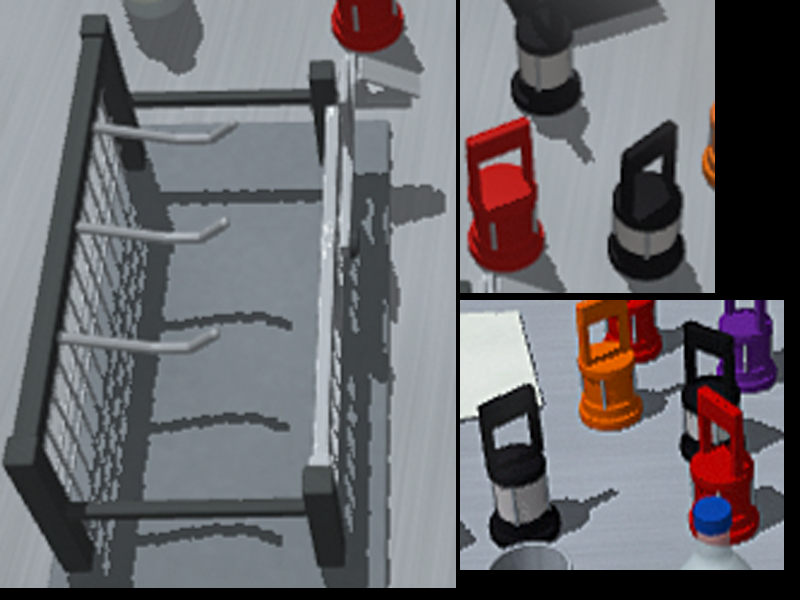

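```bash
cat > h.py <<'E'
import numpy as np
from scipy.optimize import least_squares
from scipy.spatial.transform import Rotation as R
from plant import manip, viewer
K={'scene':np.array([[490,0,323.4],[0,490,242.2],[0,0,1]]),'side':np.array([[614.3,0,320.2],[0,614.3,235.2],[0,0,1]]),'wrist':np.array([[417.4,0,315.7],[0,417.4,242],[0,0,1]])}
P={'scene':np.array([[0.0879,0.5622,-0.8223,1.552],[0.9961,-0.0525,0.0707,-0.2049],[-0.0034,-0.8253,-0.5647,0.817],[0,0,0,1]]),
'side':np.array([[-0.9913,-0.0879,0.0984,0.3851],[-0.1306,0.76,-0.6367,0.6792],[-0.0188,-0.644,-0.7648,1.0692],[0,0,0,1]])}
Ttc=np.array([[-0.0006,-0.9659,-0.2591,0.0644],[1,-0.0008,0.0008,-0.001],[-0.001,-0.2591,0.9658,-0.1295],[0,0,0,1]])
def tool(s):
    T=np.eye(4);T[:3,:3]=R.from_euler('xyz',s['orientation']).as_matrix();T[:3,3]=s['tcp_pos'];return T
def proj(n,p,pose=None):
    T=np.linalg.inv(P[n] if pose is None else pose);q=K[n]@(T[:3,:3]@np.asarray(p)+T[:3,3]);return q[:2]/q[2]
def onz(n,uv,z,pose=None):
    T=P[n] if pose is None else pose
    d=T[:3,:3]@np.linalg.solve(K[n],[uv[0],uv[1],1]);return T[:3,3]+d*(z-T[2,3])/d[2]
def tri(a,b):
    A=[];y=[]
    for n,uv in (a,b):
        T=P[n];d=T[:3,:3]@np.linalg.solve(K[n],[uv[0],uv[1],1]);d/=np.linalg.norm(d);M=np.eye(3)-np.outer(d,d);A.append(M);y.append(M@T[:3,3])
    return np.linalg.lstsq(np.vstack(A),np.hstack(y),rcond=None)[0]
E
python3 - <<'E'
from h import *
rs=lambda u,v:('scene',(340+u/3.8,205+v/3.8))
cd=lambda u,v:('side',(145+u/2.4,235+v/2.4))
ob=[((80,-170,200),rs(190,220)),((80,170,200),rs(743,140)),((-100,170,147),rs(571,62)),((-90,-170,137),rs(97,146)),
((100,-210,12),rs(120,500)),((-140,-210,12),rs(18,262)),((100,210,12),rs(745,390)),
((80,-170,200),cd(95,24)),((80,170,200),cd(26,448)),((-100,170,147),cd(318,480)),((-90,-170,137),cd(322,70)),((-140,-210,12),cd(388,122))]
def w(v,p):
    c,s=np.cos(v[2]),np.sin(v[2]);x,y,z=np.array(p)/1000;return [v[0]+c*x-s*y,v[1]+s*x+c*y,z]
f=lambda v:np.hstack([proj(n,w(v,p))-uv for p,(n,uv) in ob])
r=least_squares(f,[.6,.05,0],loss='soft_l1');print(np.round(r.x,4));print(np.round(f(r.x).reshape(-1,2),1).tolist())
for nm,p in dict(h1=(0,85,182),h2=(0,0,182),h3=(0,-85,182),hinge=(-100,155,130),piv=(-112,-20,120),tab=(-112,-120,173)).items():
    q=w(r.x,p);print(nm,np.round(q,3),[np.round(proj(n,q),0).tolist() for n in('scene','side')])
es=lambda u,v:('scene',(205+(u-460)/2.7,205+(v-300)/2.7)); cs=lambda u,v:('side',(280+(u-460)/2.55,150+v/2.55))
print('B handle top ends',tri(es(686,326),cs(625,158)),tri(es(732,345),cs(672,124)))
print('A top ends at z .146/.156',[onz(*es(*p),z).round(3) for p in((485,402),(530,387)) for z in(.146,.156)])
print('A base',onz(*cs(546,92),0.01),onz(*es(525,528),0.01)); print('B base',onz(*cs(646,250),.01))
E
```

```text
[0.6391 0.1639 0.1412]
[[0.9, -0.3], [0.0, -0.4], [0.3, -1.1], [0.0, -0.6], [-0.6, 0.0], [-1.2, -0.8], [0.3, 0.1], [-0.5, -0.3], [-2.2, 1.0], [0.3, -0.3], [-0.1, -0.4], [0.8, -1.6]]
h1 [0.627 0.248 0.182] [[482.0, 234.0], [215.0, 375.0]]
h2 [0.639 0.164 0.182] [[448.0, 239.0], [220.0, 329.0]]
h3 [0.651 0.08  0.182] [[414.0, 243.0], [225.0, 287.0]]
hinge [0.518 0.303 0.13 ] [[484.0, 226.0], [279.0, 430.0]]
piv [0.531 0.128 0.12 ] [[419.0, 236.0], [289.0, 336.0]]
tab [0.545 0.029 0.173] [[383.0, 223.0], [289.0, 273.0]]
B handle top ends [ 0.45657761 -0.18659591  0.1404781 ] [ 0.43780206 -0.1723098   0.14178749]
A top ends at z .146/.156 [array([ 0.553, -0.385,  0.146]), array([ 0.568, -0.382,  0.156]), array([ 0.532, -0.346,  0.146]), array([ 0.547, -0.344,  0.156])]
A base [ 0.55721573 -0.35473505  0.01      ] [ 0.56771025 -0.36302659  0.01      ]
B base [ 0.44453687 -0.17409545  0.01      ]
```

Rack fit: (0.639, 0.164), yaw 0.141. The residuals are about 1 px, and the predicted tab pixel (383,223) matches the picture. Crops show A (far) and B (near) are the two black/white lanterns. Next I hover over the tab.

```bash
cat >> h.py <<'E'
RK=np.array([.6391,.1639,.1412])
def rack(x,y,z):
    c,s=np.cos(RK[2]),np.sin(RK[2]);return np.array([RK[0]+c*x-s*y,RK[1]+s*x+c*y,z])
def pose(p,yaw,tilt=None):
    T=np.eye(4);r=R.from_euler('xyz',[np.pi,0,yaw])
    if tilt is not None:r=R.from_rotvec(tilt)*r
    T[:3,:3]=r.as_matrix();T[:3,3]=p;return T
def calls(wps,start=None,group=None):
    """each waypoint = one call; or group: list of lists, each list a call"""
    C=tool(manip.get_state()) if start is None else start
    for g in wps:
        g=g if isinstance(g,list) else [g]
        rows=[]
        for T in g:
            D=np.linalg.inv(C)@T
            rows.append(np.round(np.r_[D[:3,3]/.15,R.from_matrix(D[:3,:3]).as_rotvec()/np.pi],3))
        dd=rows[-1];n=max(np.linalg.norm(dd[:3])*3,np.linalg.norm(dd[3:])*180/8.59)
        print('rows>=%.1f'%n,*[r.tolist() for r in rows],'' if abs(np.array(rows)).max()<=1 else 'OVER')
        D=np.eye(4);D[:3,3]=dd[:3]*.15;D[:3,:3]=R.from_rotvec(dd[3:]*np.pi).as_matrix();C=C@D
E
python3 - <<'E'
from h import *
tab=rack(-112,-120,173);a=np.array(manip.get_state()['tcp_pos']);b=np.r_[tab[:2],.27];print(b)
calls([pose(a+(b-a)*f,.252+1.46*g) for f,g in((.2,0),(.4,0),(.6,.3),(.8,.65),(1,1))])
E
```

```text
[ -93.35850436 -134.40374237    0.27      ]
rows>=653.0 [-165.196, 141.747, -0.267, -0.0, -0.0, -0.0] OVER
rows>=653.0 [-165.195, 141.747, -0.266, -0.0, -0.0, -0.0] OVER
rows>=653.0 [-165.196, 141.746, -0.267, -0.0, -0.0, -0.139] OVER
rows>=653.0 [-209.644, 58.578, -0.266, -0.0, -0.0, -0.163] OVER
rows>=653.0 [-211.455, -51.659, -0.267, -0.0, -0.0, -0.163] OVER
```

```bash
sed -i 's/^def rack(x,y,z):/def rack(x,y,z):\n    x,y,z=x\/1000,y\/1000,z\/1000/' h.py
python3 - <<'E'
from h import *
tab=rack(-112,-120,173);a=np.array(manip.get_state()['tcp_pos']);b=np.r_[tab[:2],.27];print(b)
calls([pose(a+(b-a)*f,.252+1.46*g) for f,g in((.2,0),(.4,0),(.6,.3),(.8,.65),(1,1))])
E
```

```text
[0.5451024  0.02933236 0.27      ]
rows>=2.9 [0.714, -0.657, -0.033, -0.0, -0.0, -0.0] 
rows>=2.9 [0.713, -0.656, -0.033, -0.0, -0.0, -0.0] 
rows>=2.9 [0.714, -0.657, -0.033, -0.0, -0.0, -0.139] 
rows>=3.4 [0.924, -0.293, -0.033, -0.0, -0.0, -0.163] 
rows>=3.4 [0.95, 0.197, -0.033, -0.0, -0.0, -0.163]
```

```bash
python3 -m inch '[[60,0.714,-0.657,-0.033,0,0,0],[60,0.714,-0.657,-0.033,0,0,0],[60,0.714,-0.657,-0.033,0,0,0],[60,0.714,-0.657,-0.033,0,0,0]]'
python3 -m inch '[[60,0.713,-0.656,-0.033,0,0,0],[60,0.713,-0.656,-0.033,0,0,0],[60,0.713,-0.656,-0.033,0,0,0],[60,0.713,-0.656,-0.033,0,0,0]]'
python3 -m inch '[[40,0.714,-0.657,-0.033,0,0,-0.139],[40,0.714,-0.657,-0.033,0,0,-0.139],[40,0.714,-0.657,-0.033,0,0,-0.139],[40,0.714,-0.657,-0.033,0,0,-0.139]]'
python3 -m inch '[[40,0.924,-0.293,-0.033,0,0,-0.163],[40,0.924,-0.293,-0.033,0,0,-0.163],[40,0.924,-0.293,-0.033,0,0,-0.163],[40,0.924,-0.293,-0.033,0,0,-0.163]]'
python3 -m inch '[[40,0.95,0.197,-0.033,0,0,-0.163],[40,0.95,0.197,-0.033,0,0,-0.163],[40,0.95,0.197,-0.033,0,0,-0.163],[40,0.95,0.197,-0.033,0,0,-0.163],[40,0.95,0.197,-0.033,0,0,-0.163],[40,0.95,0.197,-0.033,0,0,-0.163]]'
python3 - <<'E'
from h import *
import cv2
s=manip.get_state();W=tool(s)@Ttc;c=viewer.camera('wrist')
print(np.round(s['tcp_pos'],4),np.round(s['orientation'],3),np.round(s['ft_force'],1))
im=c['color'][:,:,::-1].copy();cv2.imwrite('pics/wtab.png',im)
for nm,p in dict(tabc=(-112,-120,188),t1=(-112,-100,188),t2=(-112,-140,188)).items():print(nm,proj('wrist',rack(*p),W).round(0))
E
```

```text
clock: 0.55
tcp_pos: [0.2313, -0.4556, 0.2512]
orientation: [3.141, -0.002, 0.257]
ft_force: [0.3, -0.4, 0.8]
opening: 0.705
gripper_force: 0.0
clock: 0.95
tcp_pos: [0.31, -0.3339, 0.2559]
orientation: [3.141, -0.002, 0.258]
ft_force: [-0.5, -1.3, 0.3]
opening: 0.7
gripper_force: 0.0
clock: 1.35
tcp_pos: [0.3889, -0.2119, 0.2602]
orientation: [-3.141, -0.002, 0.698]
ft_force: [0.4, -0.4, 0.7]
opening: 0.468
gripper_force: 0.0
clock: 1.75
tcp_pos: [0.4678, -0.0904, 0.2644]
orientation: [-3.141, -0.001, 1.209]
ft_force: [-0.3, -0.5, -0.3]
opening: 0.467
gripper_force: 0.0
clock: 2.35
tcp_pos: [0.5452, 0.0277, 0.2696]
orientation: [-3.141, 0.001, 1.709]
ft_force: [-0.8, 0.5, -0.4]
opening: 0.473
gripper_force: 0.0
[0.5452 0.0277 0.2696] [-3.141e+00  1.000e-03  1.709e+00] [-0.8  0.5 -0.4]
tabc [318. 253.]
t1 [317. 216.]
t2 [318. 289.]
```

View pics/wtab.png

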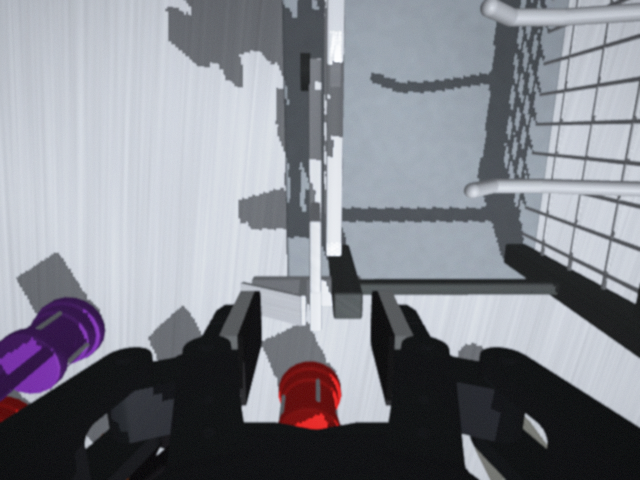

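Tab seen as the light stripe at (315, 222–290), against a prediction of (318, 216–289). That agrees, so I descend and grip it.

```bash
python3 -m inch '[[40,0,-0.01,0.25,0,0,0],[40,0,-0.01,0.5,0,0,0],[40,0,-0.01,0.68,0,0,0],[40,0,-0.01,0.68,0,0,0],[0,0,-0.01,0.68,0,0,0],[0,0,-0.01,0.68,0,0,0],[0,0,-0.01,0.68,0,0,0],[0,0,-0.01,0.68,0,0,0],[0,0,-0.01,0.68,0,0,0],[0,0,-0.01,0.68,0,0,0]]' 40
python3 - <<'E'
from h import *
C=tool(manip.get_state()); g=C.copy()
piv=rack(-112,-20,120);n=np.array([np.cos(RK[2]),np.sin(RK[2]),0]);h=rack(-100,155,130)
def latch(T,a):   # lift a: free end (-y) up => rotate about -x rack
    r=R.from_rotvec(-n*a).as_matrix();O=T.copy();O[:3,:3]=r@T[:3,:3];O[:3,3]=piv+r@(T[:3,3]-piv);return O
def gate(T,t):    # free end to -x: rotate about -z
    r=R.from_rotvec([0,0,-t]).as_matrix();O=T.copy();O[:3,:3]=r@T[:3,:3];O[:3,3]=h+r@(T[:3,3]-h);return O
print((latch(C,.3)[:3,3]-C[:3,3]).round(3))
calls([[latch(C,a) for a in(.06,.12,.18,.24,.3)],
 [gate(latch(C,.3),t) for t in(.05,.1,.15,.2,.25,.3,.35,.4)],
 [gate(latch(C,a),.4) for a in(.2,.1,0)],
 [gate(C,t) for t in(.5,.6,.7,.8)],[gate(C,t) for t in(.9,1.,1.1,1.2)],[gate(C,t) for t in(1.3,1.4,1.5,1.6,1.7)]])
E
```

```text
clock: 3.4
tcp_pos: [0.5446, 0.0286, 0.1709]
orientation: [3.137, 0.001, 1.712]
ft_force: [-0.2, -2.6, 6.3]
opening: 0.067
gripper_force: 43.9
[-0.003  0.019  0.027]
rows>=2.0 [0.021, 0.0, -0.04, 0.0, -0.019, -0.0] [0.045, 0.0, -0.078, 0.0, -0.038, -0.0] [0.071, 0.0, -0.115, 0.0, -0.057, -0.0] [0.1, 0.001, -0.15, 0.0, -0.076, -0.0] [0.13, 0.001, -0.183, 0.0, -0.095, -0.0] 
rows>=2.7 [0.006, -0.085, -0.003, 0.005, -0.001, 0.015] [0.016, -0.17, -0.006, 0.009, -0.001, 0.03] [0.03, -0.254, -0.011, 0.014, -0.001, 0.045] [0.048, -0.338, -0.017, 0.019, -0.001, 0.06] [0.07, -0.42, -0.024, 0.024, -0.001, 0.076] [0.096, -0.501, -0.032, 0.028, -0.001, 0.091] [0.126, -0.581, -0.042, 0.033, -0.001, 0.106] [0.159, -0.659, -0.053, 0.038, -0.001, 0.121] 
rows>=2.0 [-0.03, 0.0, 0.069, -0.0, 0.032, 0.0] [-0.054, -0.0, 0.141, -0.0, 0.064, 0.0] [-0.07, -0.0, 0.214, -0.0, 0.096, 0.001] 
rows>=2.7 [0.018, -0.183, -0.0, -0.0, -0.001, 0.031] [0.053, -0.364, -0.001, -0.0, -0.001, 0.063] [0.106, -0.54, -0.002, -0.0, -0.001, 0.095] [0.177, -0.71, -0.002, -0.0, -0.001, 0.127] 
rows>=2.7 [0.018, -0.183, -0.001, -0.0, -0.0, 0.032] [0.053, -0.363, -0.002, -0.0, -0.0, 0.063] [0.107, -0.539, -0.002, -0.0, -0.0, 0.095] [0.178, -0.709, -0.003, 0.0, -0.0, 0.127] 
rows>=3.3 [0.017, -0.183, -0.001, -0.0, -0.001, 0.032] [0.053, -0.363, -0.002, 0.0, -0.001, 0.064] [0.107, -0.539, -0.002, 0.0, -0.001, 0.096] [0.178, -0.709, -0.003, 0.0, -0.001, 0.127] [0.265, -0.87, -0.004, 0.0, -0.001, 0.159]
```

```bash
python3 -m inch '[[0,0.021,0,-0.04,0,-0.019,0],[0,0.045,0,-0.078,0,-0.038,0],[0,0.071,0,-0.115,0,-0.057,0],[0,0.1,0.001,-0.15,0,-0.076,0],[0,0.13,0.001,-0.183,0,-0.095,0],[0,0.13,0.001,-0.183,0,-0.095,0],[0,0.13,0.001,-0.183,0,-0.095,0]]' 60
python3 -m inch '[[0,0.006,-0.085,-0.003,0.005,-0.001,0.015],[0,0.016,-0.17,-0.006,0.009,-0.001,0.03],[0,0.03,-0.254,-0.011,0.014,-0.001,0.045],[0,0.048,-0.338,-0.017,0.019,-0.001,0.06],[0,0.07,-0.42,-0.024,0.024,-0.001,0.076],[0,0.096,-0.501,-0.032,0.028,-0.001,0.091],[0,0.126,-0.581,-0.042,0.033,-0.001,0.106],[0,0.159,-0.659,-0.053,0.038,-0.001,0.121],[0,0.159,-0.659,-0.053,0.038,-0.001,0.121]]'
python3 - <<'E'
from h import *
import cv2
c=viewer.camera('scene');cv2.imwrite('pics/g1.png',cv2.resize(c['color'][180:345,330:560,::-1],None,fx=2.5,fy=2.5))
E
```

```text
clock: 4.1
tcp_pos: [0.5418, 0.0475, 0.1977]
orientation: [3.138, 0.302, 1.711]
ft_force: [1.1, -5.1, 3.5]
opening: 0.061
gripper_force: 62.0
clock: 5.0
tcp_pos: [0.4394, 0.0588, 0.1976]
orientation: [3.141, 0.302, 1.312]
ft_force: [-0.1, -5.7, 3.8]
opening: 0.056
gripper_force: 62.2
```

View pics/g1.png

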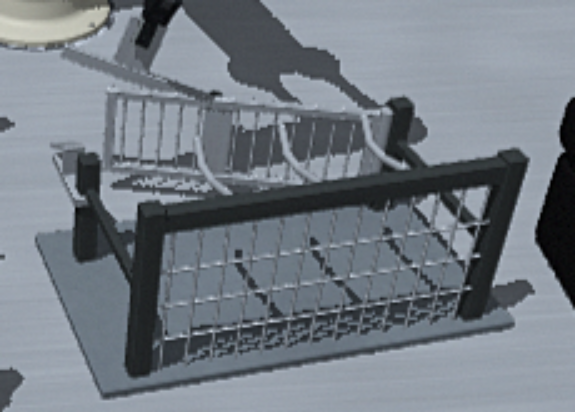

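The gate is open about 0.4 rad, with the latch still lifted in the fingers at about (140,50). I lower the latch and swing on.

```bash
python3 -m inch '[[0,-0.03,0,0.069,0,0.032,0],[0,-0.054,0,0.141,0,0.064,0],[0,-0.07,0,0.214,0,0.096,0.001],[0,-0.07,0,0.214,0,0.096,0.001]]'
python3 -m inch '[[0,0.018,-0.183,0,0,-0.001,0.031],[0,0.053,-0.364,-0.001,0,-0.001,0.063],[0,0.106,-0.54,-0.002,0,-0.001,0.095],[0,0.177,-0.71,-0.002,0,-0.001,0.127],[0,0.177,-0.71,-0.002,0,-0.001,0.127]]'
python3 -m inch '[[0,0.018,-0.183,0,0,0,0.032],[0,0.053,-0.363,-0.001,0,0,0.063],[0,0.106,-0.539,-0.002,0,0,0.095],[0,0.178,-0.709,-0.003,0,0,0.127],[0,0.178,-0.709,-0.003,0,0,0.127]]'
python3 -m inch '[[0,0.018,-0.183,0,0,-0.001,0.032],[0,0.053,-0.363,-0.001,0,-0.001,0.064],[0,0.106,-0.539,-0.002,0,-0.001,0.096],[0,0.178,-0.709,-0.003,0,-0.001,0.127],[0,0.265,-0.87,-0.004,0,-0.001,0.159],[0,0.265,-0.87,-0.004,0,-0.001,0.159],[0,0.265,-0.87,-0.004,0,-0.001,0.159]]'
python3 -c "
from h import *;s=manip.get_state();print(np.round(s['q'],2))"
```

```text
clock: 5.45
tcp_pos: [0.4361, 0.0396, 0.1706]
orientation: [3.137, -0.007, 1.31]
ft_force: [0.7, 2.5, 9.4]
opening: 0.061
gripper_force: 63.7
clock: 5.95
tcp_pos: [0.338, 0.0945, 0.1707]
orientation: [3.139, 0.001, 0.912]
ft_force: [-1.5, -3.5, 6.7]
opening: 0.057
gripper_force: 63.6
clock: 6.45
tcp_pos: [0.271, 0.1817, 0.1707]
orientation: [3.141, -0.001, 0.516]
ft_force: [3.3, -2.1, 6.3]
opening: 0.058
gripper_force: 64.5
clock: 7.15
tcp_pos: [0.2435, 0.3133, 0.1707]
orientation: [3.139, 0.002, 0.016]
ft_force: [4.2, -2.9, 5.0]
opening: 0.065
gripper_force: 63.4
[ 0.83 -0.47  1.86 -0.    1.76  2.38]
```

```bash
python3 -m inch '[[25,0,0,0,0,0,0],[25,0,0,0,0,0,0],[25,0,0,0,0,0,0],[25,0,0,-0.3,0,0,0],[25,0,0,-0.6,0,0,0],[25,0,0,-0.73,0,0,0],[25,0,0,-0.73,0,0,0]]'
python3 - <<'E'
from h import *
a=np.array(manip.get_state()['tcp_pos']);b=np.array([.447,-.175,.28])
m=np.array([.40,.10,.28])
calls([pose(a+(m-a)*.5,.33),pose(m,.8),pose(m+(b-m)*.35,1.35),pose(m+(b-m)*.7,1.9),pose(b,2.48)])
E
```

```text
clock: 7.85
tcp_pos: [0.2425, 0.3138, 0.2826]
orientation: [-3.141, 0.002, 0.015]
ft_force: [0.8, -0.4, -0.6]
opening: 0.293
gripper_force: 0.0
rows>=2.7 [0.515, 0.72, 0.007, -0.0, 0.001, -0.1] 
rows>=3.1 [0.266, 0.844, 0.009, -0.0, -0.001, -0.15] 
rows>=3.7 [-0.384, 0.526, -0.001, -0.0, 0.0, -0.175] 
rows>=3.7 [-0.602, 0.248, 0.0, -0.0, 0.0, -0.175] 
rows>=3.9 [-0.551, -0.089, 0.0, -0.0, -0.0, -0.185]
```

```bash
python3 -m inch '[[30,0.515,0.72,0,0,0,-0.1],[30,0.515,0.72,0,0,0,-0.1],[30,0.515,0.72,0,0,0,-0.1],[30,0.515,0.72,0,0,0,-0.1]]' |tail -0
python3 -m inch '[[30,0.266,0.844,0,0,0,-0.15],[30,0.266,0.844,0,0,0,-0.15],[30,0.266,0.844,0,0,0,-0.15],[30,0.266,0.844,0,0,0,-0.15]]'|tail -0
python3 -m inch '[[30,-0.384,0.526,0,0,0,-0.175],[30,-0.384,0.526,0,0,0,-0.175],[30,-0.384,0.526,0,0,0,-0.175],[30,-0.384,0.526,0,0,0,-0.175],[30,-0.384,0.526,0,0,0,-0.175]]'|tail -0
python3 -m inch '[[30,-0.602,0.248,0,0,0,-0.175],[30,-0.602,0.248,0,0,0,-0.175],[30,-0.602,0.248,0,0,0,-0.175],[30,-0.602,0.248,0,0,0,-0.175],[30,-0.602,0.248,0,0,0,-0.175]]'|tail -0
python3 -m inch '[[30,-0.551,-0.089,0,0,0,-0.185],[30,-0.551,-0.089,0,0,0,-0.185],[30,-0.551,-0.089,0,0,0,-0.185],[30,-0.551,-0.089,0,0,0,-0.185],[30,-0.551,-0.089,0,0,0,-0.185],[30,-0.551,-0.089,0,0,0,-0.185]]'
cat > look.py <<'E'
import sys,cv2
from h import *
s=manip.get_state();W=tool(s)@Ttc;c=viewer.camera('wrist');im=c['color'][:,:,::-1].copy();cv2.imwrite('pics/'+sys.argv[1]+'.png',im);np.save('W.npy',W)
print(np.round(s['tcp_pos'],4),np.round(s['orientation'],3))
E
python3 look.py wB
```

```text
clock: 10.25
tcp_pos: [0.446, -0.1751, 0.2795]
orientation: [-3.135, -0.003, 2.474]
ft_force: [-0.1, -0.6, -0.3]
opening: 0.353
gripper_force: 0.0
[ 0.446  -0.1751  0.2795] [-3.135e+00 -3.000e-03  2.474e+00]Exception ignored on flushing sys.stdout:
BrokenPipeError: [Errno 32] Broken pipe
Exception ignored on flushing sys.stdout:
BrokenPipeError: [Errno 32] Broken pipe
Exception ignored on flushing sys.stdout:
BrokenPipeError: [Errno 32] Broken pipe
Exception ignored on flushing sys.stdout:
BrokenPipeError: [Errno 32] Broken pipe
```

View pics/wB.png

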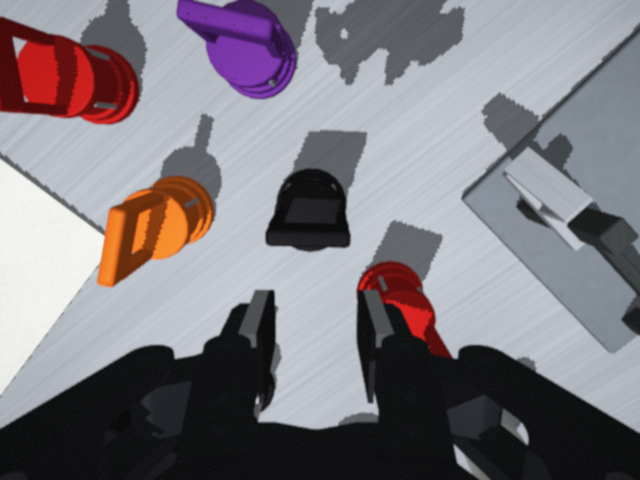

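The bar of lamp B lies along image x at (266–350, ~240), so it is about 90° from my guess. The red look-alike sits to its right at (395,290). I'll measure it precisely.

Run:
```python
from h import *
import cv2
g=cv2.imread('pics/wB.png',0).astype(int);W=np.load('W.npy')
for u in(280,308,336):print(u,g[215:258,u].tolist())
for v in(236,240,244,247):
    x=np.where(g[v,230:400]<70)[0]+230;print(v,x.min(),x.max())
```

```text
280 [13, 9, 11, 10, 9, 9, 10, 15, 9, 12, 10, 12, 11, 8, 14, 18, 19, 24, 29, 31, 35, 34, 35, 37, 37, 38, 39, 38, 36, 41, 85, 150, 191, 202, 199, 199, 200, 199, 200, 200, 202, 201, 201]
308 [37, 37, 34, 34, 37, 38, 36, 29, 18, 14, 12, 9, 10, 10, 14, 16, 19, 22, 26, 29, 33, 33, 31, 34, 33, 36, 34, 35, 37, 34, 30, 30, 33, 38, 38, 57, 104, 158, 187, 193, 193, 191, 191]
336 [18, 18, 19, 17, 19, 19, 17, 15, 15, 10, 9, 8, 10, 12, 7, 13, 16, 16, 24, 26, 28, 31, 30, 30, 31, 30, 34, 33, 33, 34, 33, 57, 116, 166, 192, 196, 194, 195, 196, 198, 197, 198, 196]
236 266 349
240 266 349
244 269 348
247 295 324
```

Run:
```python
from h import *
W=np.load('W.npy')
for z in(.146,.156):
    p=[onz('wrist',uv,z,W) for uv in((265.5,238),(349.5,239),(307.5,231),(307.5,246),(307.5,238.5))]
    print(z,np.linalg.norm(p[0]-p[1]),np.linalg.norm(p[2]-p[3]),p[4].round(4),np.degrees(np.arctan2(*(p[1]-p[0])[1::-1])))
```

```text
0.146 0.054692103107070525 0.010082236630491981 [ 0.4445 -0.1827  0.146 ] 51.061709968811684
0.156 0.05261391233708487 0.009699131759478346 [ 0.4426 -0.1809  0.156 ] 51.06170996881163
```

Run:
```python
from h import *
c=np.array([.4447,-.1825]);t=np.array([np.cos(.891),np.sin(.891)]);g=c-.016*t
calls([pose([*g,.28],.891),pose([*g,.136],.891),pose([*g,.28],.891)])
```

```text
rows>=10.6 [-0.022, -0.151, -0.001, -0.002, 0.001, 0.504] 
rows>=2.9 [0.001, 0.0, 0.96, -0.0, 0.0, 0.0] 
rows>=2.9 [-0.001, 0.0, -0.96, -0.0, 0.0, 0.0]
```

```bash
python3 -m inch '[[40,-0.022,-0.151,0,-0.002,0.001,0.504],[40,-0.022,-0.151,0,-0.002,0.001,0.504],[40,-0.022,-0.151,0,-0.002,0.001,0.504],[40,-0.022,-0.151,0,-0.002,0.001,0.504],[40,-0.022,-0.151,0,-0.002,0.001,0.504],[40,-0.022,-0.151,0,-0.002,0.001,0.504],[40,-0.022,-0.151,0,-0.002,0.001,0.504],[40,-0.022,-0.151,0,-0.002,0.001,0.504],[40,-0.022,-0.151,0,-0.002,0.001,0.504],[40,-0.022,-0.151,0,-0.002,0.001,0.504],[40,-0.022,-0.151,0,-0.002,0.001,0.504],[40,-0.022,-0.151,0,-0.002,0.001,0.504]]'
python3 look.py wB2
python3 - <<'E'
from h import *
W=np.load('W.npy');c=np.array([.4447,-.1825]);t=np.array([np.cos(.891),np.sin(.891)]);n=np.array([-t[1],t[0]])
print([proj('wrist',[*(c+a*t+b*n),.146],W).round(0).tolist() for a,b in((-.028,-.006),(.028,-.006),(.028,.006),(-.028,.006))])
E
```

```text
clock: 11.5
tcp_pos: [0.4347, -0.1953, 0.28]
orientation: [3.142, 0.0, 0.893]
ft_force: [-0.2, 0.3, -0.5]
opening: 0.466
gripper_force: 0.0
[ 0.4347 -0.1953  0.28  ] [3.142 0.    0.893]
[[326.0, 250.0], [326.0, 164.0], [307.0, 164.0], [307.0, 250.0]]
```

View pics/wB2.png

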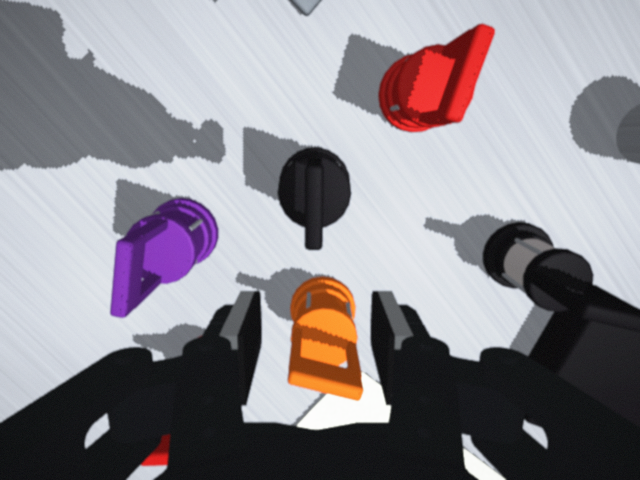

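The bar is seen at u 305–322 with its lower end at v 248, against a prediction of 307–326 and 250. That is good to 2 mm, so I shift slightly and grip it.

```bash
python3 -m inch '[[40,0,-0.01,0.3,0,0,0],[40,0,-0.01,0.6,0,0,0],[40,0,-0.01,0.9,0,0,0],[40,0,-0.01,0.96,0,0,0],[40,0,-0.01,0.96,0,0,0],[0,0,-0.01,0.96,0,0,0],[0,0,-0.01,0.96,0,0,0],[0,0,-0.01,0.96,0,0,0],[0,0,-0.01,0.96,0,0,0],[0,0,-0.01,0.96,0,0,0],[0,0,-0.01,0.96,0,0,0]]' 70
python3 -m inch '[[0,0,0,-0.1,0,0,0],[0,0,0,-0.25,0,0,0],[0,0,0,-0.45,0,0,0],[0,0,0,-0.7,0,0,0],[0,0,0,-0.96,0,0,0],[0,0,0,-0.96,0,0,0],[0,0,0,-0.96,0,0,0]]'
python3 look.py wB3
```

```text
clock: 12.65
tcp_pos: [0.4344, -0.1957, 0.1392]
orientation: [3.137, -0.0, 0.896]
ft_force: [-1.1, 0.1, 6.6]
opening: 0.121
gripper_force: 70.1
clock: 13.35
tcp_pos: [0.4338, -0.195, 0.2813]
orientation: [3.139, -0.0, 0.896]
ft_force: [0.2, 0.8, -5.1]
opening: 0.12
gripper_force: 68.6
[ 0.4338 -0.195   0.2813] [ 3.139 -0.     0.896]
```

Run:
```python
import cv2;i=cv2.imread('pics/wB3.png');cv2.imwrite('pics/wB3c.png',i[130:480,180:460])
from h import *
c=viewer.camera('side')['color'][:,:,::-1];cv2.imwrite('pics/sB3.png',c)
d=cv2.resize(c[120:300,260:460],None,fx=1.75,fy=1.9);o=np.zeros((350,640,3),np.uint8);o[:,:280]=i[130:480,180:460];o[:342,285:635]=d[:342,:350]
cv2.imwrite('pics/cB3.png',o)
```

```text
(no output)
```

View pics/cB3.png

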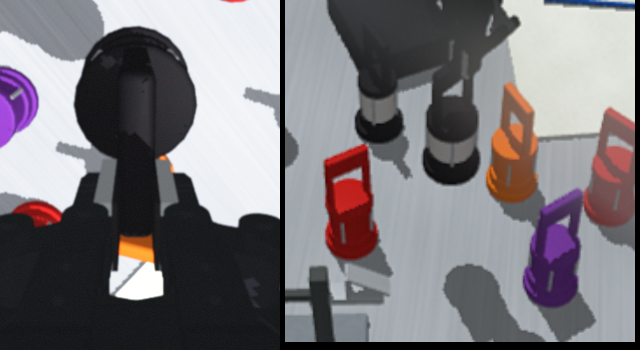

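Lamp B is held straight and lifted clear. Now I plan the carry to hook 1.

Run:
```python
from h import *
s=tool(manip.get_state());a=s[:3,3];F=rack(-200,69,335);Y=1.712
q=lambda x,z:pose(rack(x,69,z),Y)
print(F)
calls([pose(np.r_[a[:2],.335],.896),pose(np.r_[a[:2]*.67+F[:2]*.33,.335],1.15),pose(np.r_[a[:2]*.34+F[:2]*.66,.335],1.43),pose(F,Y),q(-200,220),
 [q(-170,220),q(-140,220),q(-110,220),q(-80,220),q(-65,220)],[q(x,220) for x in(-45,-30,-15,0)]])
```

```text
[0.43137998 0.20406705 0.335     ]
rows>=1.1 [-0.0, -0.001, -0.378, -0.001, 0.0, 0.0] 
rows>=2.6 [0.683, -0.551, -0.0, 0.0, 0.0, -0.081] 
rows>=2.6 [0.799, -0.361, -0.001, -0.0, 0.0, -0.089] 
rows>=2.7 [0.894, -0.13, -0.001, -0.0, 0.0, -0.09] 
rows>=2.3 [0.001, 0.0, 0.767, -0.0, 0.0, 0.0] 
rows>=2.7 [-0.0, 0.2, -0.0, -0.0, 0.0, 0.0] [-0.0, 0.4, -0.0, -0.0, 0.0, 0.0] [-0.001, 0.6, -0.0, -0.0, 0.0, 0.0] [-0.001, 0.8, -0.0, -0.0, 0.0, 0.0] [-0.001, 0.9, -0.001, -0.0, 0.0, 0.0] 
rows>=1.3 [-0.0, 0.134, 0.0, -0.0, 0.0, 0.0] [-0.0, 0.234, 0.0, -0.0, 0.0, 0.0] [-0.001, 0.334, 0.0, -0.0, 0.0, 0.0] [-0.001, 0.434, 0.0, -0.0, 0.0, 0.0]
```

```bash
python3 -m inch '[[0,0,0,-0.2,0,0,0],[0,0,0,-0.378,0,0,0],[0,0,0,-0.378,0,0,0]]' >/dev/null
python3 -m inch '[[0,0.15,-0.12,0,0,0,-0.02],[0,0.34,-0.275,0,0,0,-0.04],[0,0.52,-0.42,0,0,0,-0.061],[0,0.683,-0.551,0,0,0,-0.081],[0,0.683,-0.551,0,0,0,-0.081]]' >/dev/null
python3 -m inch '[[0,0.27,-0.12,0,0,0,-0.03],[0,0.53,-0.24,0,0,0,-0.06],[0,0.799,-0.361,0,0,0,-0.089],[0,0.799,-0.361,0,0,0,-0.089]]' >/dev/null
python3 -m inch '[[0,0.3,-0.043,0,0,0,-0.03],[0,0.6,-0.087,0,0,0,-0.06],[0,0.8,-0.116,0,0,0,-0.08],[0,0.894,-0.13,0,0,0,-0.09],[0,0.894,-0.13,0,0,0,-0.09],[0,0.894,-0.13,0,0,0,-0.09]]'
python3 -m inch '[[0,0,0,0.25,0,0,0],[0,0,0,0.5,0,0,0],[0,0,0,0.7,0,0,0],[0,0,0,0.767,0,0,0],[0,0,0,0.767,0,0,0]]'
python3 -m inch '[[0,0,0.2,0,0,0,0],[0,0,0.4,0,0,0,0],[0,0,0.6,0,0,0,0],[0,0,0.7,0,0,0,0],[0,0,0.7,0,0,0,0],[0,0,0.7,0,0,0,0]]'
python3 - <<'E'
from h import *
import cv2
im=viewer.camera('scene')['color'][:,:,::-1];d=viewer.camera('side')['color'][:,:,::-1]
s=manip.get_state();p=np.array(s['tcp_pos']);b=p-[0,0,.006];print(p)
o=np.hstack([cv2.resize(im[170:300,400:540],(400,371)),cv2.resize(d[240:440,150:380],(400,348))[:348].copy() if 0 else cv2.resize(d[240:440,150:380],(400,371))])
cv2.imwrite('pics/h1a.png',o);cv2.imwrite('pics/h1as.png',im);cv2.imwrite('pics/h1ad.png',d)
E
```

```text
clock: 15.25
tcp_pos: [0.432, 0.2027, 0.3355]
orientation: [-3.14, 0.002, 1.711]
ft_force: [-0.1, -0.6, -2.9]
opening: 0.126
gripper_force: 68.4
clock: 15.75
tcp_pos: [0.4313, 0.2024, 0.22]
orientation: [-3.138, 0.001, 1.711]
ft_force: [-0.6, -0.1, -3.5]
opening: 0.122
gripper_force: 68.7
clock: 16.35
tcp_pos: [0.5361, 0.2184, 0.2231]
orientation: [3.14, -0.0, 1.712]
ft_force: [-0.2, 0.5, -3.5]
opening: 0.124
gripper_force: 68.9
[0.535404   0.21855244 0.22282953]
```

View pics/h1a.png

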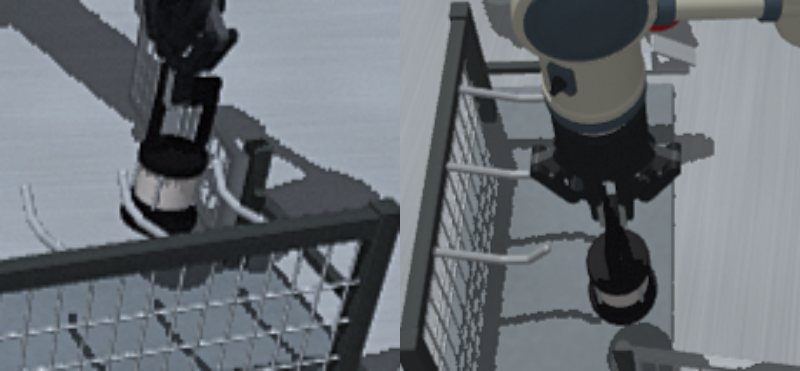

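Run:
```python
from h import *
p=np.array(manip.get_state()['tcp_pos']);ux=np.array([np.cos(1.712),np.sin(1.712),0]);c=p+.016*ux-[0,0,.006]
cr=np.linalg.inv(np.array([[np.cos(.1412),-np.sin(.1412)],[np.sin(.1412),np.cos(.1412)]]))@(c[:2]-RK[:2]);print('bar in rack',cr)
for n,f in(('scene',lambda q:(q-[400,170])*[400/140,371/130]),('side',lambda q:(q-[150,240])*[400/230,371/200]+[400,0])):
    for nm,q in dict(barL=c+.028*ux+[0,0,.013],barR=c-.028*ux+[0,0,.013],foot=c-[0,0,.133],tip=rack(-35,85,185)).items():print(n,nm,f(proj(n,q)).round(0))
```

```text
bar in rack [-0.09497275  0.0847018 ]
scene barL [219.  73.]
scene barR [159.  80.]
scene foot [164. 216.]
scene tip [214. 157.]
side barL [612. 252.]
side barR [614. 191.]
side foot [625. 298.]
side tip [551. 248.]
```

The picture agrees with the expected bar ends (scene crop 160–217, ~77), so the lamp is lined up with hook 1. I go in and lower it.

```bash
python3 -m inch '[[0,0,0.12,0,0,0,0],[0,0,0.24,0,0,0,0],[0,0,0.36,0,0,0,0],[0,0,0.48,0,0,0,0],[0,0,0.58,0,0,0,0],[0,0,0.633,0,0,0,0],[0,0,0.633,0,0,0,0],[0,0,0.633,0,0,0,0]]'
python3 -m inch '[[0,0,0,0.06,0,0,0],[0,0,0,0.12,0,0,0],[0,0,0,0.17,0,0,0],[0,0,0,0.2,0,0,0],[0,0,0,0.215,0,0,0],[0,0,0,0.215,0,0,0]]'
python3 - <<'E'
from h import *
import cv2
im=viewer.camera('scene')['color'][:,:,::-1];d=viewer.camera('side')['color'][:,:,::-1]
cv2.imwrite('pics/h1b.png',np.hstack([cv2.resize(im[190:300,410:530],(400,371)),cv2.resize(d[290:440,150:310],(400,371))]))
E
```

```text
clock: 17.25
tcp_pos: [0.629, 0.2322, 0.2217]
orientation: [-3.141, 0.0, 1.713]
ft_force: [-1.1, -0.3, -3.5]
opening: 0.12
gripper_force: 69.0
clock: 17.85
tcp_pos: [0.6296, 0.2322, 0.1895]
orientation: [3.141, -0.0, 1.713]
ft_force: [0.0, 0.3, -2.4]
opening: 0.123
gripper_force: 69.1
```

View pics/h1b.png

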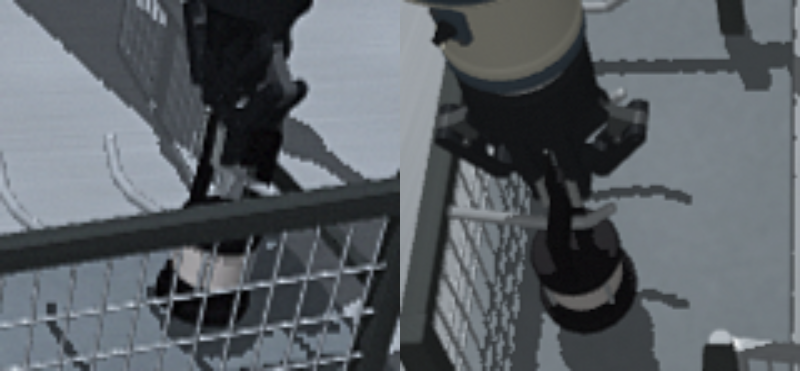

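The hook rod passes through the handle opening at (560–610, 212). I lower slightly, release gently and retreat upward.

```bash
python3 -m inch '[[0,0,0,0.007,0,0,0],[0,0,0,0.014,0,0,0],[0,0,0,0.014,0,0,0],[0,0,0,0.014,0,0,0]]' 
python3 -m inch '[[12,0,0,0,0,0,0],[13,0,0,0,0,0,0],[15,0,0,0,0,0,0],[17,0,0,0,0,0,0],[20,0,0,0,0,0,0],[20,0,0,0,0,0,0],[20,0,0,0,0,0,0],[20,0,0,0,0,0,0]]' 20
python3 -m inch '[[20,0,0,-0.03,0,0,0],[20,0,0,-0.08,0,0,0],[20,0,0,-0.15,0,0,0],[20,0,0,-0.3,0,0,0],[20,0,0,-0.55,0,0,0],[20,0,0,-0.65,0,0,0],[20,0,0,-0.65,0,0,0]]'
python3 - <<'E'
from h import *
import cv2
a=cv2.imread('pics/wtab.png')
c=viewer.camera('scene')['color'][:,:,::-1];d=viewer.camera('side')['color'][:,:,::-1]
cv2.imwrite('pics/h1c.png',c);cv2.imwrite('pics/h1d.png',d)
# lamp A white/black vs initial
for n,f,o,(x0,y0,x1,y1) in(('scene',c,'pics/scene0.png',(200,220,255,300)),('side',d,'pics/side0.png',(290,140,340,205))):
    i=cv2.imread(o);print(n,'lampA diff',(np.abs(f[y0:y1,x0:x1].astype(int)-i[y0:y1,x0:x1]).max(2)>40).mean())
E
```

```text
clock: 18.35
tcp_pos: [0.6297, 0.2322, 0.1892]
orientation: [3.14, -0.0, 1.713]
ft_force: [-2.6, -1.1, 6.3]
opening: 0.122
gripper_force: 70.3
clock: 19.15
tcp_pos: [0.6296, 0.2322, 0.187]
orientation: [-3.141, 0.0, 1.713]
ft_force: [0.5, -1.3, -0.3]
opening: 0.236
gripper_force: 0.0
clock: 19.85
tcp_pos: [0.6304, 0.2324, 0.29]
orientation: [3.134, -0.001, 1.713]
ft_force: [0.2, -0.7, -0.2]
opening: 0.229
gripper_force: 0.0
scene lampA diff 0.0
side lampA diff 0.792
```

Run:
```python
from h import *
s=tool(manip.get_state());a=s[:3,3];b=np.array([.557,-.36,.29])
calls([pose(a+(b-a)*f,1.713+.367*f) for f in(.24,.48,.72,1)])
```

```text
rows>=2.9 [-0.921, -0.25, -0.008, 0.0, 0.0, -0.028] 
rows>=2.9 [-0.896, -0.33, -0.009, 0.0, 0.0, -0.028] 
rows>=2.9 [-0.864, -0.407, -0.008, 0.0, 0.0, -0.028] 
rows>=3.3 [-0.962, -0.561, -0.01, 0.0, 0.0, -0.033]
```

```bash
python3 -m inch '[[30,-0.921,-0.25,0,0,0,-0.028],[30,-0.921,-0.25,0,0,0,-0.028],[30,-0.921,-0.25,0,0,0,-0.028],[30,-0.921,-0.25,0,0,0,-0.028]]' >/dev/null
python3 -m inch '[[30,-0.896,-0.33,0,0,0,-0.028],[30,-0.896,-0.33,0,0,0,-0.028],[30,-0.896,-0.33,0,0,0,-0.028],[30,-0.896,-0.33,0,0,0,-0.028]]' >/dev/null
python3 -m inch '[[30,-0.864,-0.407,0,0,0,-0.028],[30,-0.864,-0.407,0,0,0,-0.028],[30,-0.864,-0.407,0,0,0,-0.028],[30,-0.864,-0.407,0,0,0,-0.028]]' >/dev/null
python3 -m inch '[[40,-0.962,-0.561,0,0,0,-0.033],[40,-0.962,-0.561,0,0,0,-0.033],[40,-0.962,-0.561,0,0,0,-0.033],[40,-0.962,-0.561,0,0,0,-0.033],[40,-0.962,-0.561,0,0,0,-0.033],[40,-0.962,-0.561,0,0,0,-0.033]]'
python3 look.py wA
python3 - <<'E'
from h import *
import cv2
a=cv2.imread('pics/wA.png');d=viewer.camera('side')['color'][:,:,::-1]
e=viewer.camera('scene')['color'][:,:,::-1]
o=np.zeros((600,800,3),np.uint8);o[:360,:480]=a[0:360,80:560]
x=cv2.resize(d[290:480,150:320],None,fx=1.8,fy=1.8);o[:x.shape[0],485:485+x.shape[1]]=x
x=cv2.resize(e[180:300,350:550],None,fx=2,fy=1.95);o[362:362+x.shape[0],:x.shape[1]]=x
x=cv2.resize(d[60:220,170:370],None,fx=1.45,fy=1.45);o[362:362+x.shape[0],485:485+x.shape[1]]=x
cv2.imwrite('pics/cA.png',o)
E
```

```text
clock: 21.75
tcp_pos: [0.5577, -0.3585, 0.2837]
orientation: [-3.141, -0.002, 2.082]
ft_force: [1.4, 0.1, -0.1]
opening: 0.467
gripper_force: 0.0
[ 0.5577 -0.3585  0.2837] [-3.141e+00 -2.000e-03  2.082e+00]
```

View pics/cA.png

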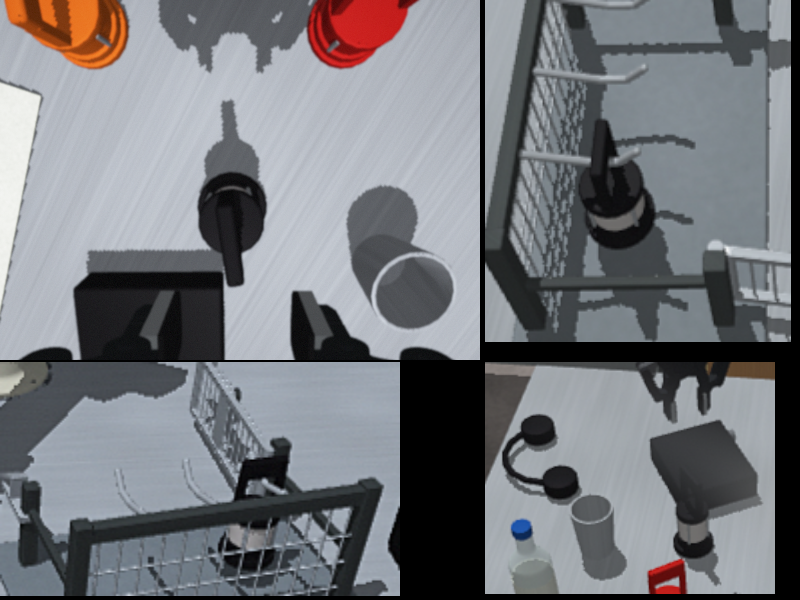

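Lamp 1 hangs on hook 1, upright, and the gate stays open. Lamp A's bar runs from about (302,200) to (313,285) in the wrist image, with the radio and tumbler beside it but lower. I'll measure it.

Run:
```python
from h import *
import cv2
g=cv2.imread('pics/wA.png',0).astype(int);W=np.load('W.npy')
for v in range(194,292,6):print(v,g[v,292:332].tolist())
```

```text
194 [31, 18, 16, 16, 20, 16, 14, 11, 14, 11, 12, 8, 8, 10, 5, 8, 10, 10, 9, 12, 8, 14, 12, 17, 17, 15, 13, 21, 27, 25, 22, 20, 19, 18, 18, 25, 39, 56, 55, 46]
200 [29, 31, 32, 32, 33, 23, 14, 16, 12, 14, 10, 7, 12, 9, 10, 12, 7, 6, 15, 10, 12, 11, 11, 16, 13, 16, 16, 16, 21, 28, 33, 29, 33, 28, 31, 35, 31, 31, 28, 27]
206 [31, 31, 31, 26, 23, 14, 16, 17, 16, 14, 16, 19, 15, 21, 17, 21, 21, 20, 18, 20, 14, 9, 14, 12, 13, 16, 14, 14, 20, 28, 30, 33, 36, 34, 32, 33, 31, 31, 32, 33]
212 [33, 29, 31, 25, 17, 20, 25, 28, 29, 32, 31, 29, 29, 31, 32, 29, 29, 33, 26, 23, 21, 13, 11, 10, 11, 13, 17, 16, 10, 17, 17, 26, 36, 34, 34, 34, 32, 34, 34, 33]
218 [34, 32, 33, 35, 26, 17, 23, 23, 25, 28, 29, 29, 28, 29, 32, 28, 29, 32, 30, 30, 20, 17, 15, 16, 14, 12, 16, 13, 12, 15, 21, 24, 28, 35, 36, 35, 34, 35, 33, 35]
224 [35, 34, 34, 34, 32, 25, 20, 20, 22, 30, 31, 32, 32, 33, 29, 30, 35, 33, 33, 29, 24, 25, 18, 15, 15, 11, 14, 14, 14, 13, 18, 28, 33, 36, 34, 35, 36, 36, 36, 34]
230 [36, 34, 36, 35, 34, 31, 26, 22, 27, 26, 29, 30, 29, 32, 32, 28, 31, 31, 31, 32, 31, 26, 25, 21, 12, 12, 11, 15, 21, 
[... 1083 characters left out ...]
27, 26, 28, 28, 27, 29, 36, 50, 87, 118, 111, 67, 31, 25, 29, 33, 36, 34, 31, 31, 32, 32, 35, 33, 32, 30, 25, 17, 33, 97, 161, 191, 196, 196, 193, 195, 194, 196]
278 [7, 14, 8, 10, 17, 10, 13, 7, 9, 11, 29, 91, 140, 122, 70, 31, 27, 32, 34, 37, 33, 35, 31, 31, 34, 34, 33, 30, 26, 24, 26, 73, 140, 180, 193, 196, 195, 196, 196, 194]
284 [11, 13, 10, 11, 9, 12, 10, 9, 8, 9, 33, 97, 165, 185, 158, 102, 51, 26, 30, 33, 34, 33, 31, 32, 33, 31, 32, 38, 53, 72, 100, 143, 179, 195, 194, 195, 192, 190, 193, 194]
290 [35, 35, 32, 34, 32, 33, 30, 29, 22, 12, 31, 96, 165, 190, 190, 191, 190, 191, 193, 192, 192, 193, 196, 195, 193, 194, 194, 193, 194, 195, 195, 194, 194, 193, 192, 193, 195, 197, 197, 197]
```

Run:
```python
from h import *
W=np.load('W.npy')
for z in(.146,.156):
    p=[onz('wrist',uv,z,W) for uv in((303.7,207.5),(314,286),(309,247),(300.5,240),(315.5,240))]
    ang=np.arctan2(*(p[0]-p[1])[1::-1]);print(z,np.linalg.norm(p[0]-p[1]),np.linalg.norm(p[3]-p[4]),((p[0]+p[1])/2).round(4),ang)
c=((p[0]+p[1])/2)[:2];t=np.array([np.cos(ang),np.sin(ang)]);g=c-.016*t
calls([pose([*g,.284],ang),pose([*g,.146],ang)])
```

```text
0.146 0.054614041999106654 0.00993005626564137 [ 0.5585 -0.3706  0.146 ] 2.2028924929901685
0.156 0.05257136722146785 0.009558652232321723 [ 0.5572 -0.3681  0.156 ] 2.202892492990168
rows>=0.8 [-0.163, -0.023, 0.007, 0.0, -0.0, -0.038] 
rows>=2.8 [0.0, -0.001, 0.92, 0.0, -0.0, -0.0]
```

Scene-ray comparison puts the bar top at 0.156, so A is lamp2. The center is (0.557, -0.368) and the bar yaw is 2.203. I grasp it with a 16 mm offset along the bar.

```bash
python3 -m inch '[[40,-0.163,-0.023,0,0,0,-0.038],[40,-0.163,-0.023,0,0,0,-0.038],[40,-0.163,-0.023,0,0,0,-0.038]]' >/dev/null
python3 -m inch '[[40,0,0,0.3,0,0,0],[40,0,0,0.6,0,0,0],[40,0,0,0.85,0,0,0],[40,0,0,0.92,0,0,0],[40,0,0,0.92,0,0,0],[0,0,0,0.92,0,0,0],[0,0,0,0.92,0,0,0],[0,0,0,0.92,0,0,0],[0,0,0,0.92,0,0,0],[0,0,0,0.92,0,0,0],[0,0,0,0.92,0,0,0]]' 70
python3 -m inch '[[0,0,0,-0.1,0,0,0],[0,0,0,-0.25,0,0,0],[0,0,0,-0.45,0,0,0],[0,0,0,-0.7,0,0,0],[0,0,0,-0.98,0,0,0],[0,0,0,-0.98,0,0,0],[0,0,0,-0.98,0,0,0]]'
python3 - <<'E'
from h import *
s=tool(manip.get_state());a=s[:3,3];Y=1.712;F=rack(-200,-101,345);print(F,a)
b0=.25
calls([pose(np.r_[a[:2],.345],2.2)]+[pose(np.r_[a[:2]+(F[:2]-a[:2])*f,.345],2.2+(Y-2.2)*f) for f in(.35,.7,1)]+[pose(rack(-200,-101,221),Y),pose(rack(-95,-101,221),Y),pose(rack(0,-101,221),Y)])
E
```

```text
clock: 23.3
tcp_pos: [0.5673, -0.384, 0.1507]
orientation: [3.14, 0.007, 2.2]
ft_force: [1.7, -0.1, 6.4]
opening: 0.121
gripper_force: 71.0
clock: 24.0
tcp_pos: [0.566, -0.3833, 0.2957]
orientation: [3.141, 0.003, 2.2]
ft_force: [0.4, 0.4, -3.9]
opening: 0.12
gripper_force: 69.7
[0.45530429 0.03575891 0.345     ] [ 0.56597636 -0.38331688  0.29574905]
rows>=1.0 [-0.001, 0.0, -0.328, 0.0, 0.001, -0.0] 
rows>=3.0 [0.943, 0.367, 0.0, 0.0, -0.0, 0.054] 
rows>=3.0 [0.991, 0.202, 0.0, 0.0, -0.0, 0.055] 
rows>=2.6 [0.866, 0.025, 0.001, 0.0, -0.0, 0.046] 
rows>=2.5 [-0.0, -0.0, 0.827, 0.0, -0.0, 0.0] 
rows>=2.1 [-0.001, 0.7, -0.0, 0.0, -0.0, 0.0] 
rows>=1.9 [-0.001, 0.633, -0.0, 0.0, -0.0, 0.0]
```

Run:
```python
from h import *
print('red',onz('side',(297,245),.01),'purple',onz('side',(413,270),.01),'bottle',onz('side',(205,235),.01))
s=tool(manip.get_state());a=s[:3,3];Y=1.712;F=rack(-88,-101,345)
calls([pose(np.r_[a[:2],.345],2.2)]+[pose(np.r_[a[:2]+(F[:2]-a[:2])*f,.345],2.2+(Y-2.2)*f) for f in(.33,.66,1)]+[pose(rack(-88,-101,222),Y)])
```

```text
red [ 0.56898555 -0.16836829  0.01      ] purple [ 0.31089946 -0.1287455   0.01      ] bottle [ 0.78080854 -0.17317601  0.01      ]
rows>=1.0 [-0.001, 0.0, -0.328, 0.0, 0.001, -0.0] 
rows>=2.9 [0.773, 0.563, 0.0, 0.0, -0.0, 0.051] 
rows>=2.9 [0.853, 0.433, 0.001, 0.0, -0.0, 0.052] 
rows>=3.0 [0.94, 0.297, -0.0, 0.0, -0.0, 0.052] 
rows>=2.5 [-0.0, -0.0, 0.82, 0.0, -0.0, 0.0]
```

```bash
python3 -m inch '[[0,0,0,-0.2,0,0,0],[0,0,0,-0.328,0,0,0],[0,0,0,-0.328,0,0,0]]' >/dev/null
python3 -m inch '[[0,0.15,0.11,0,0,0,0.01],[0,0.35,0.25,0,0,0,0.023],[0,0.57,0.415,0,0,0,0.037],[0,0.773,0.563,0,0,0,0.051],[0,0.773,0.563,0,0,0,0.051]]' >/dev/null
python3 -m inch '[[0,0.28,0.14,0,0,0,0.017],[0,0.57,0.29,0,0,0,0.035],[0,0.853,0.433,0,0,0,0.052],[0,0.853,0.433,0,0,0,0.052]]' >/dev/null
python3 -m inch '[[0,0.3,0.095,0,0,0,0.017],[0,0.6,0.19,0,0,0,0.033],[0,0.82,0.26,0,0,0,0.045],[0,0.94,0.297,0,0,0,0.052],[0,0.94,0.297,0,0,0,0.052],[0,0.94,0.297,0,0,0,0.052]]'
python3 -m inch '[[0,0,0,0.25,0,0,0],[0,0,0,0.5,0,0,0],[0,0,0,0.7,0,0,0],[0,0,0,0.82,0,0,0],[0,0,0,0.82,0,0,0],[0,0,0,0.82,0,0,0]]'
python3 - <<'E'
from h import *
import cv2
s=manip.get_state();p=tool(s)
im=viewer.camera('scene')['color'][:,:,::-1];cv2.imwrite('pics/h3a.png',im)
c=p[:3,3]+.016*p[:3,0]-[0,0,.0077];ux=p[:3,0]
cc,ss=np.cos(.1412),np.sin(.1412);d=c[:2]-RK[:2];print('bar rack',[cc*d[0]+ss*d[1],-ss*d[0]+cc*d[1]],c[2])
print('pred ends',proj('scene',c+.028*ux+[0,0,.013]),proj('scene',c-.028*ux+[0,0,.013]),'foot',proj('scene',c-[0,0,.143]))
g=im.max(2).astype(int)
calls([pose(rack(0,-101,1000*p[2,3]),1.712)])
E
```

```text
clock: 25.8
tcp_pos: [0.5661, 0.0511, 0.3409]
orientation: [-3.138, 0.001, 1.714]
ft_force: [-0.4, -0.5, -3.4]
opening: 0.12
gripper_force: 69.6
clock: 26.4
tcp_pos: [0.5659, 0.0504, 0.2197]
orientation: [-3.14, 0.0, 1.712]
ft_force: [0.2, -0.1, -1.8]
opening: 0.124
gripper_force: 69.6
bar rack [np.float64(-0.08840685436390625), np.float64(-0.08602804483034768)] 0.2120008981255907
pred ends [412.28271619 206.64644858] [390.06012973 209.41521575] foot [395.96413468 260.72716031]
rows>=1.8 [0.005, 0.586, 0.01, 0.0, 0.0, 0.0]
```

```bash
python3 -m inch '[[0,0,0.12,0,0,0,0],[0,0,0.24,0,0,0,0],[0,0,0.36,0,0,0,0],[0,0,0.48,0,0,0,0],[0,0,0.56,0,0,0,0],[0,0.005,0.586,0,0,0,0],[0,0.005,0.586,0,0,0,0],[0,0.005,0.586,0,0,0,0]]'
python3 -m inch '[[0,0,0,0.06,0,0,0],[0,0,0,0.12,0,0,0],[0,0,0,0.16,0,0,0],[0,0,0,0.185,0,0,0],[0,0,0,0.185,0,0,0]]'
python3 - <<'E'
from h import *
import cv2
im=viewer.camera('scene')['color'][:,:,::-1];d=viewer.camera('side')['color'][:,:,::-1]
cv2.imwrite('pics/h3b.png',np.hstack([cv2.resize(im[190:310,370:530],(400,300)),cv2.resize(d[230:440,150:310],(400,525))[:300]]))
E
```

```text
clock: 27.25
tcp_pos: [0.6528, 0.0647, 0.2207]
orientation: [3.141, 0.0, 1.713]
ft_force: [0.0, 0.5, -3.3]
opening: 0.12
gripper_force: 69.6
clock: 27.75
tcp_pos: [0.6524, 0.0649, 0.1907]
orientation: [-3.139, -0.0, 1.713]
ft_force: [0.5, -0.1, -3.0]
opening: 0.125
gripper_force: 69.6
```

View pics/h3b.png

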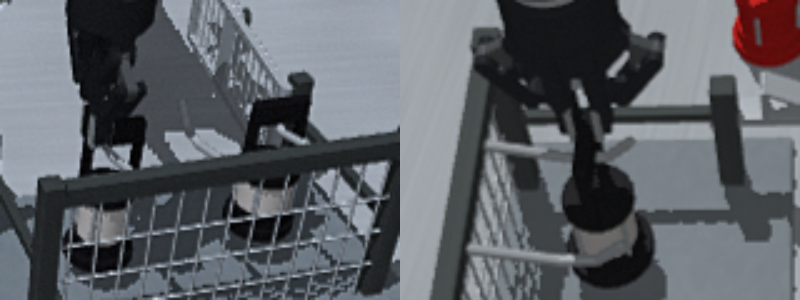

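Lamp2's opening has hook 3's rod through it (left crop (118,158), right crop (560–620,150)). I lower until contact, then release.

```bash
python3 -m inch '[[0,0,0,0.008,0,0,0],[0,0,0,0.016,0,0,0],[0,0,0,0.02,0,0,0],[0,0,0,0.02,0,0,0],[0,0,0,0.02,0,0,0]]' 
python3 -m inch '[[12,0,0,0,0,0,0],[13,0,0,0,0,0,0],[15,0,0,0,0,0,0],[17,0,0,0,0,0,0],[20,0,0,0,0,0,0],[20,0,0,0,0,0,0],[20,0,0,0,0,0,0],[20,0,0,0,0,0,0]]' 20
python3 -m inch '[[20,0,0,-0.03,0,0,0],[20,0,0,-0.08,0,0,0],[20,0,0,-0.15,0,0,0],[20,0,0,-0.3,0,0,0],[20,0,0,-0.55,0,0,0],[20,0,0,-0.65,0,0,0],[20,0,0,-0.65,0,0,0]]'
python3 - <<'E'
from h import *
import cv2
s=tool(manip.get_state());a=s[:3,3]
# tab pose at gate 1.7 from recorded release pose
print(a,manip.get_state()['q'])
G=np.array([.2425,.3138,.29]);m=np.array([.40,.10,.29])
calls([pose(a+(m-a)*.5,1.4),pose(m,1.0),pose(m+(G-m)*.5,.5),pose(G,.016)])
E
```

```text
clock: 28.35
tcp_pos: [0.6531, 0.065, 0.1898]
orientation: [3.141, 0.0, 1.713]
ft_force: [-0.9, -0.2, 1.5]
opening: 0.12
gripper_force: 70.1
clock: 29.15
tcp_pos: [0.6529, 0.0649, 0.189]
orientation: [-3.141, 0.0, 1.713]
ft_force: [-0.3, 0.0, 0.2]
opening: 0.23
gripper_force: 0.0
clock: 29.85
tcp_pos: [0.6537, 0.065, 0.2918]
orientation: [3.134, 0.001, 1.713]
ft_force: [0.4, 0.1, -0.0]
opening: 0.232
gripper_force: 0.0
[0.65369375 0.06499528 0.29184809] [ 4.74074697e-02  2.60156187e-01  9.59217418e-01 -1.82410356e-04
  1.91465230e+00 -9.51174050e-02]
rows>=2.6 [0.236, -0.821, -0.0, 0.002, -0.0, 0.1] 
rows>=2.7 [-0.03, -0.853, 0.005, 0.0, -0.0, 0.127] 
rows>=3.3 [0.316, -0.826, -0.001, 0.0, -0.0, 0.159] 
rows>=3.2 [-0.118, -0.878, -0.0, 0.0, -0.0, 0.154]
```

```bash
python3 -m inch '[[40,0.236,-0.821,0,0,0,0.1],[40,0.236,-0.821,0,0,0,0.1],[40,0.236,-0.821,0,0,0,0.1],[40,0.236,-0.821,0,0,0,0.1]]' >/dev/null
python3 -m inch '[[40,-0.03,-0.853,0,0,0,0.127],[40,-0.03,-0.853,0,0,0,0.127],[40,-0.03,-0.853,0,0,0,0.127],[40,-0.03,-0.853,0,0,0,0.127]]' >/dev/null
python3 -m inch '[[30,0.316,-0.826,0,0,0,0.159],[30,0.316,-0.826,0,0,0,0.159],[30,0.316,-0.826,0,0,0,0.159],[30,0.316,-0.826,0,0,0,0.159],[30,0.316,-0.826,0,0,0,0.159]]' >/dev/null
python3 -m inch '[[30,-0.118,-0.878,0,0,0,0.154],[30,-0.118,-0.878,0,0,0,0.154],[30,-0.118,-0.878,0,0,0,0.154],[30,-0.118,-0.878,0,0,0,0.154],[30,-0.118,-0.878,0,0,0,0.154],[30,-0.118,-0.878,0,0,0,0.154]]'
python3 look.py wG
python3 - <<'E'
from h import *
import cv2
W=np.load('W.npy');h=rack(-100,155,130)
def gp(t,x,y,z):
    r=R.from_rotvec([0,0,-t]).as_matrix();return h+r@(rack(x,y,z)-h)
for t in(1.65,1.7,1.75):print(t,[proj('wrist',gp(t,-112,y,188),W).round(0).tolist() for y in(-100,-120,-140)])
g=cv2.imread('pics/wG.png',0)
for v in(225,240,255,270,280):print(v,g[v,285:350].tolist())
E
```

```text
clock: 31.75
tcp_pos: [0.2429, 0.3135, 0.2861]
orientation: [3.14, 0.0, 0.022]
ft_force: [-0.5, -0.2, -0.4]
opening: 0.35
gripper_force: 0.0
[0.2429 0.3135 0.2861] [3.14  0.    0.022]
1.65 [[343.0, 213.0], [344.0, 248.0], [345.0, 281.0]]
1.7 [[320.0, 212.0], [320.0, 247.0], [319.0, 280.0]]
1.75 [[297.0, 211.0], [295.0, 245.0], [294.0, 279.0]]
225 [97, 95, 92, 94, 92, 94, 95, 94, 95, 94, 94, 94, 96, 94, 95, 94, 96, 94, 99, 105, 110, 112, 133, 160, 166, 142, 122, 148, 176, 188, 189, 189, 192, 191, 192, 188, 182, 168, 150, 111, 85, 106, 148, 175, 183, 189, 188, 189, 190, 189, 190, 188, 187, 185, 184, 183, 185, 188, 189, 188, 190, 189, 191, 190, 189]
240 [188, 185, 188, 187, 188, 188, 190, 187, 189, 187, 190, 189, 187, 188, 189, 188, 189, 187, 189, 188, 189, 190, 191, 188, 177, 142, 132, 156, 180, 188, 190, 192, 192, 192, 192, 190, 182, 185, 185, 172, 147, 175, 218, 221, 214, 205, 195, 194, 190, 193, 195, 197, 199, 194, 185, 176, 182, 187, 192, 191, 189, 190, 191, 190, 192]
255 [184, 188, 186, 185, 185, 185, 187, 185, 186, 187, 185, 187, 186, 186, 187, 187, 186, 188, 188, 187, 187, 188, 
[... 174 characters left out ...]
 192, 190, 192, 192, 191, 191, 193, 189]
270 [184, 184, 185, 183, 186, 183, 184, 185, 184, 184, 185, 185, 184, 186, 185, 185, 184, 185, 186, 184, 185, 187, 185, 180, 163, 150, 156, 173, 184, 188, 186, 188, 189, 192, 189, 188, 185, 184, 185, 188, 186, 188, 185, 186, 189, 187, 188, 187, 189, 186, 187, 187, 186, 188, 188, 188, 188, 186, 186, 188, 189, 189, 187, 189, 189]
280 [188, 187, 189, 188, 187, 188, 187, 189, 188, 189, 188, 189, 186, 189, 187, 190, 186, 190, 189, 189, 187, 190, 189, 177, 153, 137, 150, 171, 179, 184, 184, 187, 194, 193, 189, 183, 185, 187, 189, 190, 191, 188, 189, 188, 190, 189, 189, 191, 191, 190, 191, 191, 190, 189, 192, 189, 191, 191, 191, 188, 192, 192, 191, 192, 190]
```

The tab is at u≈311–321, against a prediction of 320, so the gate hasn't moved. I regrip it and plan the swing back.

```bash
python3 -m inch '[[30,0,-0.008,0.25,0,0,0],[30,0,-0.008,0.5,0,0,0],[30,0,-0.008,0.7,0,0,0],[30,0,-0.008,0.77,0,0,0],[30,0,-0.008,0.77,0,0,0],[0,0,-0.008,0.77,0,0,0],[0,0,-0.008,0.77,0,0,0],[0,0,-0.008,0.77,0,0,0],[0,0,-0.008,0.77,0,0,0],[0,0,-0.008,0.77,0,0,0]]' 60
python3 - <<'E'
from h import *
C=tool(manip.get_state());h=rack(-100,155,130);piv=rack(-112,-20,120);n=np.array([np.cos(RK[2]),np.sin(RK[2]),0])
t0=np.arctan2(*(C[:3,3]-h)[1::-1]);ref=np.array([.5446,.0286])-h[:2];t1=np.arctan2(ref[1],ref[0]);g0=(t1-t0)%(2*np.pi);print('gate now',g0,'radius',np.linalg.norm((C[:3,3]-h)[:2]),np.linalg.norm(ref),1.712-C[1,0])
def gate(T,t):
    r=R.from_rotvec([0,0,-t]).as_matrix();O=T.copy();O[:3,:3]=r@T[:3,:3];O[:3,3]=h+r@(T[:3,3]-h);return O
def latch(T,a):
    r=R.from_rotvec(-n*a).as_matrix();O=T.copy();O[:3,:3]=r@T[:3,:3];O[:3,3]=piv+r@(T[:3,3]-piv);return O
Z=gate(C,-g0);print('closed pose',Z[:3,3],R.from_matrix(Z[:3,:3]).as_euler('xyz'))
calls([[gate(Z,t) for t in(g0-.1,g0-.2,g0-.3,g0-.4)],[gate(Z,t) for t in(g0-.5,g0-.6,g0-.7,g0-.8)],[gate(Z,t) for t in(.8,.7,.6,.5,.4)],
[gate(latch(Z,a),.4) for a in(.1,.2,.3)],[gate(latch(Z,.3),t) for t in(.33,.26,.19,.13,.08,.04,.01,-.01)],[gate(latch(Z,a),-.01) for a in(.24,.18,.12,.06,0)]])
E
```

```text
clock: 32.8
tcp_pos: [0.2425, 0.3152, 0.1733]
orientation: [-3.14, -0.003, 0.016]
ft_force: [1.0, -3.1, 5.7]
opening: 0.06
gripper_force: 60.2
gate now 1.70940614227451 radius 0.2760267681865585 0.2759422064273849 1.6961499035150176
closed pose [0.54460807 0.02851582 0.17331101] [-3.14014256e+00 -2.75901974e-03  1.72525696e+00]
rows>=2.7 [-0.002, 0.184, -0.0, 0.0, -0.0, -0.032] [0.015, 0.367, -0.0, 0.0, -0.0, -0.064] [0.05, 0.548, -0.001, 0.0, -0.0, -0.095] [0.103, 0.724, -0.001, 0.0, -0.0, -0.127] 
rows>=2.7 [-0.002, 0.184, 0.0, 0.0, -0.0, -0.032] [0.015, 0.367, 0.0, 0.001, -0.0, -0.064] [0.05, 0.547, 0.0, 0.001, -0.0, -0.096] [0.103, 0.724, 0.0, 0.001, -0.0, -0.128] 
rows>=3.4 [-0.001, 0.201, -0.0, -0.0, -0.0, -0.034] [0.018, 0.384, -0.0, 0.0, -0.0, -0.066] [0.054, 0.564, -0.001, 0.0, -0.0, -0.098] [0.108, 0.74, -0.001, 0.0, -0.0, -0.13] [0.18, 0.91, -0.001, 0.0, -0.001, -0.162] 
rows>=2.0 [0.039, 0.0, -0.065, 0.001, -0.031, 0.0] [0.084, 0.001, -0.126, 0.001, -0.063, 0.0] [0.135, 0.001, -0.182, 0.001, -0.095, 0.0] 
rows>=2.7 [-0.003, 0.12, 0.0, -0.006, -0.0, -0.021] [0.002, 0.239, -0.002, -0.013, -0.0, -0.042] [0.014, 0.357, -0.006, -0.019, -0.0, -0.064] [0.031, 0.458, -0.012, -0.025, -0.0, -0.082] [0.05, 0.541, -0.018, -0.029, -0.0, -0.097] [0.068, 0.607, -0.024, -0.033, -0.0, -0.109] [0.083, 0.655, -0.028, -0.036, -0.001, -0.118] [0.093, 0.688, -0.032, -0.038, -0.001, -0.125] 
rows>=2.0 [-0.02, -0.0, 0.041, -0.0, 0.02, 0.0] [-0.037, -0.001, 0.083, -0.0, 0.039, 0.0] [-0.052, -0.001, 0.126, -0.001, 0.058, 0.0] [-0.065, -0.001, 0.17, -0.001, 0.077, 0.0] [-0.075, -0.001, 0.214, -0.001, 0.096, 0.0]
```

```bash
python3 -m inch '[[0,-0.002,0.184,0,0,0,-0.032],[0,0.015,0.367,0,0,0,-0.064],[0,0.05,0.548,0,0,0,-0.095],[0,0.103,0.724,0,0,0,-0.127],[0,0.103,0.724,0,0,0,-0.127]]'
python3 -m inch '[[0,-0.002,0.184,0,0,0,-0.032],[0,0.015,0.367,0,0,0,-0.064],[0,0.05,0.547,0,0,0,-0.096],[0,0.103,0.724,0,0,0,-0.128],[0,0.103,0.724,0,0,0,-0.128]]'
python3 -m inch '[[0,-0.001,0.201,0,0,0,-0.034],[0,0.018,0.384,0,0,0,-0.066],[0,0.054,0.564,0,0,0,-0.098],[0,0.108,0.74,0,0,0,-0.13],[0,0.18,0.91,0,0,-0.001,-0.162],[0,0.18,0.91,0,0,-0.001,-0.162]]'
python3 -m inch '[[0,0.039,0,-0.065,0.001,-0.031,0],[0,0.084,0.001,-0.126,0.001,-0.063,0],[0,0.135,0.001,-0.182,0.001,-0.095,0],[0,0.135,0.001,-0.182,0.001,-0.095,0],[0,0.135,0.001,-0.182,0.001,-0.095,0]]'
python3 - <<'E'
from h import *
C=tool(manip.get_state());h=rack(-100,155,130);piv=rack(-112,-20,120);n=np.array([np.cos(RK[2]),np.sin(RK[2]),0])
L=np.array([.5418,.0475])-h[:2];d=(C[:3,3]-h)[:2];g=np.arctan2(L[1],L[0])-np.arctan2(d[1],d[0]);print('gate',g,np.linalg.norm(L),np.linalg.norm(d),C[:3,3])
def gate(T,t):
    r=R.from_rotvec([0,0,-t]).as_matrix();O=T.copy();O[:3,:3]=r@T[:3,:3];O[:3,3]=h+r@(T[:3,3]-h);return O
calls([[gate(C,t-g) for t in(.33,.26,.19,.13,.08,.04,.01,-.01)]])
E
```

```text
clock: 33.3
tcp_pos: [0.26, 0.2046, 0.1734]
orientation: [3.14, -0.003, 0.415]
ft_force: [-3.9, -1.9, 7.0]
opening: 0.062
gripper_force: 59.5
clock: 33.8
tcp_pos: [0.3189, 0.1111, 0.1733]
orientation: [3.138, -0.001, 0.817]
ft_force: [-3.2, -3.3, 7.3]
opening: 0.058
gripper_force: 60.0
clock: 34.4
tcp_pos: [0.4382, 0.0379, 0.1733]
orientation: [3.138, 0.004, 1.327]
ft_force: [-0.4, -5.9, 8.9]
opening: 0.059
gripper_force: 60.5
clock: 34.9
tcp_pos: [0.4408, 0.0582, 0.2007]
orientation: [-3.141, 0.307, 1.325]
ft_force: [-1.0, -10.5, 6.9]
opening: 0.055
gripper_force: 60.9
gate 0.3979820000215133 0.25686320040918686 0.25708805309047345 [0.44076268 0.05816178 0.20072045]
rows>=2.7 [-0.003, 0.116, 0.001, -0.007, -0.0, -0.021] [0.002, 0.236, -0.001, -0.013, -0.0, -0.042] [0.015, 0.355, -0.005, -0.02, -0.0, -0.063] [0.032, 0.457, -0.01, -0.026, -0.0, -0.081] [0.051, 0.54, -0.016, -0.031, -0.0, -0.096] [0.069, 0.606, -0.022, -0.034, -0.0, -0.109] [0.084, 0.655, -0.027, -0.037, -0.0, -0.118] [0.095, 0.687, -0.03, -0.039, -0.0, -0.124]
```

```bash
python3 -m inch '[[0,-0.003,0.116,0,-0.007,0,-0.021],[0,0.002,0.236,-0.001,-0.013,0,-0.042],[0,0.015,0.355,-0.005,-0.02,0,-0.063],[0,0.032,0.457,-0.01,-0.026,0,-0.081],[0,0.051,0.54,-0.016,-0.031,0,-0.096],[0,0.069,0.606,-0.022,-0.034,0,-0.109],[0,0.084,0.655,-0.027,-0.037,0,-0.118],[0,0.095,0.687,-0.03,-0.039,0,-0.124],[0,0.095,0.687,-0.03,-0.039,0,-0.124],[0,0.095,0.687,-0.03,-0.039,0,-0.124]]'
python3 -m inch '[[0,-0.02,0,0.041,0,0.02,0],[0,-0.037,0,0.083,0,0.039,0],[0,-0.052,0,0.126,0,0.058,0],[0,-0.065,0,0.17,0,0.077,0],[0,-0.075,0,0.205,0,0.096,0],[0,-0.075,0,0.205,0,0.096,0],[0,-0.075,0,0.205,0,0.096,0]]'
```

```text
clock: 35.9
tcp_pos: [0.5424, 0.0467, 0.2001]
orientation: [-3.136, 0.304, 1.732]
ft_force: [-10.0, -8.7, 7.0]
opening: 0.059
gripper_force: 62.0
clock: 36.6
tcp_pos: [0.5451, 0.0273, 0.1733]
orientation: [-3.135, 0.001, 1.732]
ft_force: [-12.8, -7.2, 5.8]
opening: 0.058
gripper_force: 62.7
```

```bash
python3 -m inch '[[10,0,0,0,0,0,0],[20,0,0,0,0,0,0],[25,0,0,0,0,0,0],[25,0,0,0,0,0,0],[25,0,0,-0.2,0,0,0],[25,0,0,-0.5,0,0,0],[25,0,0,-0.8,0,0,0],[25,0,0,-1,0,0,0],[25,0,0,-1,0,0,0]]' 20
python3 -m inch '[[25,0,-0.33,0,0,0,0],[25,0,-0.66,0,0,0,0],[25,0,-1,0,0,0,0],[25,0,-1,0,0,0,0],[25,0,-1,0,0,0,0]]'
python3 look.py wE
python3 - <<'E'
from h import *
import cv2
w=cv2.imread('pics/wE.png');d=viewer.camera('side')['color'][:,:,::-1];e=viewer.camera('scene')['color'][:,:,::-1]
cv2.imwrite('pics/endside.png',d);cv2.imwrite('pics/endscene.png',e)
o=np.zeros((600,800,3),np.uint8)
x=cv2.resize(d[230:480,145:335],None,fx=2.4,fy=2.4);o[:600,:456]=x[:600]
x=cv2.resize(e[205:345,340:550],None,fx=1.62,fy=1.62);o[:x.shape[0],458:458+x.shape[1]]=x
x=cv2.resize(e[220:265,340:420],None,fx=4.2,fy=4.2);o[230:230+x.shape[0],458:458+x.shape[1]]=x
x=cv2.resize(e[140:370,20:350],None,fx=.8,fy=.8);o[422:600,458:458+x.shape[1]]=x[:178]
cv2.imwrite('pics/end.png',o)
W=np.load('W.npy')
for nm,p in dict(free=(-112,-193,128),piv=(-112,-20,128),tab=(-112,-120,188)).items():print(nm,proj('scene',rack(*p)).round(1),proj('side',rack(*p)).round(1),proj('wrist',rack(*p),W).round(1))
E
```

```text
clock: 37.5
tcp_pos: [0.5483, 0.0298, 0.3281]
orientation: [3.134, 0.0, 1.735]
ft_force: [-0.0, -0.2, 0.5]
opening: 0.295
gripper_force: 0.0
clock: 38.0
tcp_pos: [0.3988, 0.0051, 0.3223]
orientation: [-3.141, -0.001, 1.735]
ft_force: [0.4, -0.4, 0.4]
opening: 0.292
gripper_force: 0.0
[0.3988 0.0051 0.3223] [-3.141e+00 -1.000e-03  1.735e+00]
free [353.9 242.1] [291.1 256.9] [492.5 300.5]
piv [419.1 233.2] [289.1 334.1] [523.8  79.5]
tab [383.4 218. ] [288.4 268.3] [545.  232.5]
```

View pics/end.png

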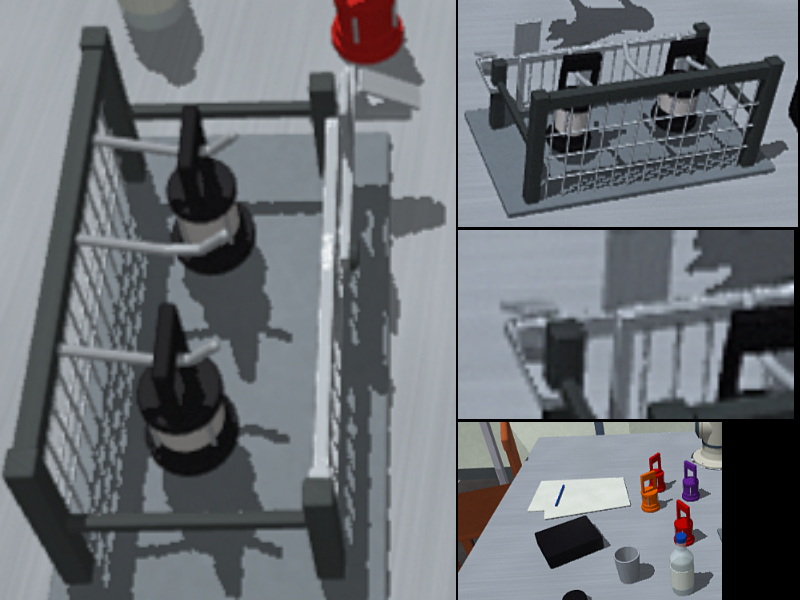

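Both lamps hang on hooks 1 and 3. The gate, bar and catch look like the first picture, and the bystanders are in place. I'll do one numeric check of the catch against the start images before handing in.

Run:
```python
from h import *
import cv2
D=lambda a,b,x0,y0,x1,y1:round(float((np.abs(a[y0:y1,x0:x1].astype(int)-b[y0:y1,x0:x1]).max(2)>40).mean()),4)
s0,d0=cv2.imread('pics/scene0.png'),cv2.imread('pics/side0.png');s1,d1=cv2.imread('pics/endscene.png'),cv2.imread('pics/endside.png')
print('scene catch/tab',D(s0,s1,345,212,395,245),'side gate',D(d0,d1,275,255,310,420),'bottle',D(s0,s1,275,280,325,360),'tumbler',D(s0,s1,216,296,250,345),'radio',D(s0,s1,110,258,205,325))
d2=viewer.camera('side')['color'][:,:,::-1];print('lamp motion',D(d1,d2,180,260,280,440),np.abs(d1[260:440,180:280].astype(int)-d2[260:440,180:280]).mean())
```

```text
scene catch/tab 0.0006 side gate 0.0031 bottle 0.0 tumbler 0.0042 radio 0.0
lamp motion 0.0 0.6306851851851852
```

```bash
python3 -m inch '[[25,0,0,0,0,0,0],[25,0,0,0,0,0,0],[25,0,0,0,0,0,0],[25,0,0,0,0,0,0],[25,0,0,0,0,0,0],[25,0,0,0,0,0,0],[25,0,0,0,0,0,0],[25,0,0,0,0,0,0],[25,0,0,0,0,0,0],[25,0,0,0,0,0,0]]' >/dev/null; python3 -c "
from plant import manip;print(manip.job_done())"
```

```text
the job is handed in; nothing more can be done
None
```

The job is handed in: both hand lamps on the table (lamp1 and lamp2; lamp3 was not there) hang still on hooks 1 and 3, the gate is shut with its latch bar back in the catch, and the bottle, tumbler and radio set look unmoved against the start images.

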